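Square up the lamp holders with a straightedge

ROBOT

A 6-joint arm with a two-finger parallel gripper is mounted at the origin on the work surface. World frame = base frame: x ahead of the robot, y to its left, z up, the work surface at z = 0. Lengths are in m, angles in degrees, forces in N, time in s.
With the tool pointing down it reaches from about 0.275 to 0.75 m from the base axis. Payload 10.2 kg.
Tool frame: the origin (TCP) lies midway between the tips of the shut fingers; the grasp point (between the pads) lies behind it (ctrl.grip_depth is the z of the grasp point in the tool frame, in m); z points along the fingers, y is the direction in which the jaws open and shut (so a half turn about z gives the same grasp; the last joint's range is limited). The gripper opens to 88 mm and grips with 3 to 60 N. Pads are 18 mm wide; open, the fingers measure 123 mm over their backs; the gripper's body (75 mm by 187 mm) begins 45 mm behind the grasp point.
Start: joints at [57.33, 17.928, 85.812, -0, 76.261, -12.8], TCP at [0.178, 0.494, 0.239] pointing down, gripper open.
Joint ranges: [-168.41, 168.41], [-55.51, 124.54], [10.69, 146.95], [-70.63, 250.63], [1, 178], [-165.06, 165.06]. Speed limits (degrees/s): [136.94, 136.94, 172.46, 180, 180, 180].

INTERFACE

Orientations are given as a 3x3 rotation matrix whose columns are the frame's x, y, z axes.
In Python, from workcell import readout, capture, sign_off, ctrl gives the robot as it stands. The module is installed in compiled form; this text tells all that it offers.
- The arm moves only by the tool play_rows, never from a script. Its argument "commands" is a list that holds one entry, the list of rows, each a list of 7 numbers: the gripper's target within -1 to 1 (shut at 1, half-way at 0, fully open at -1), then the shift along the tool's x, y, z each as a share of 10 cm, from -1 to 1, then the turn, a rotation vector about the tool's x, y, z each as a share of 60 degrees, from -1 to 1. A call has 1 to 20 rows; each row shifts and turns the commanded pose from where the row before left it, along the tool's axes as they then stand; what a row does not reach is not made up. A row lasts 1/12 s, in which the tool goes at most 41.7 mm and 7.16 degrees, less where a joint would pass 70% of its speed; a pose out of reach is approached as far as the arm can. A call with a number of a shift or a turn outside -1 to 1 is refused whole. A call with a gripper value outside its range is refused whole. The fingers move at their own pace and stop on an object; "newtons" is the grip in N (left out, the last holds). Time passes only in rows, so rows that do not move let the fingers close. It gives the time, the measured TCP pose, the force and the opening at its end, in the units of the state.
- readout.get_state(): the state, without advancing time (a new reading comes with each control period).
- capture(name): name is "scene" or "top" or "wrist"; returns a dict with "frame" (400x640x3 uint8, red, green, blue), "depth" (400x640 float32, m along the optical axis (not along the pixel's ray), 0 where there is no reading), "mtx" (3x3 intrinsics, pixels), "dist" ([k1, k2, p1, p2, k3] as OpenCV has them; the pictures are not rectified), "view" (4x4, takes a point from world to camera coordinates). Camera axes: x right, y up, looking along -z (the intrinsics and any distortion apply to the point x, -y, -z); pixel columns grow to the right and rows downward; lengths in m; the calibration is good to about 2 mm. A picture is of the moment at which its call begins.
- sign_off(): hands the job in, once; it reports no verdict.
The state is a dict: "clock": time; "q": joint angles; "qd": joint speeds; "effort": joint torques, N m; "eef_pos": TCP position; "orientation": TCP orientation; "contact_force": force on the tool from outside, world axes, zero at the start; "torque": the same for the moment, N m; "opening": finger opening in m.
Only numpy, scipy, OpenCV 4.12 (cv2) and the standard library are available. Lean on these libraries where they do the work, as an engineer would, in place of code of your own. Each camera call takes 0.05 s, during which the arm holds its last target.

TASK

Take the straightedge by its grip block and with the blade's long edge push the four ceramic lamp holders back until they stand in one straight row, flush against the steel stop strip, then press the whole row steadily home for a second with about 20 N in all, evenly, so that the edge bears on all four at once. The ceramic chips easily: feel your way, never let any one holder take more than 10 N, and do not touch the holders with the gripper. Then lay the straightedge flat on the shelf (do not drop it) a hand's width in front of the row, let go, and leave the other things as they are.

Things in the scene. Friction and masses are not known exactly. Their poses are not given: they have to be found in the camera images.
- ruler_grip (a point): Centre of the straightedge's upright black grip block: 44 mm long (y), 20 mm wide (x), standing 8 to 68 mm above the blade's underside; this point is 42 mm above that. x points towards the row, z up. The block is clamped half-way along the blade but up to 15 mm off centre across it, not reported: the edge facing the row lies 23 to 53 mm ahead of this point.
- strip_face (a point): Stop strip: a steel angle bolted to the shelf, 320 mm long (its y), 30 mm high, 6 mm thick. This point lies on its front face (the one towards the robot), half-way along and 8 mm above the shelf. x points away from the robot into the strip, square to the face; z up. It does not give.
- holder1_mid (a point): Lamp holder 1: its centre line, 22.5 mm above the shelf. x points roughly as the strip's x, square to the base's sides; z up. The four stand about 58 mm apart along the strip, numbered towards the strip's +y, each 8 to 45 mm short of it and slightly turned; flush, this point is 23 mm in front of the strip's face.
- holder2_mid (a point): Lamp holder 2: its centre line, 22.5 mm above the shelf. x points roughly as the strip's x, square to the base's sides; z up. The four stand about 58 mm apart along the strip, numbered towards the strip's +y, each 8 to 45 mm short of it and slightly turned; flush, this point is 23 mm in front of the strip's face.
- holder3_mid (a point): Lamp holder 3: its centre line, 22.5 mm above the shelf. x points roughly as the strip's x, square to the base's sides; z up. The four stand about 58 mm apart along the strip, numbered towards the strip's +y, each 8 to 45 mm short of it and slightly turned; flush, this point is 23 mm in front of the strip's face.
- holder4_mid (a point): Lamp holder 4: its centre line, 22.5 mm above the shelf. x points roughly as the strip's x, square to the base's sides; z up. The four stand about 58 mm apart along the strip, numbered towards the strip's +y, each 8 to 45 mm short of it and slightly turned; flush, this point is 23 mm in front of the strip's face.
- drawers: Bystander: small blue drawer unit, 160 x 150 mm, 140 mm high, fixed, its one drawer shut, at the robot's left. Origin: centre of its underside.
- drawers_drawer0 (a joint): The blue unit's drawer: 0 shut, grows as it slides out towards the robot (m).
- fusebox: Bystander: open clear plastic box of glass fuses, 90 x 70 mm, 28 mm high. Origin: centre of its underside.
- bulb: Bystander: frosted LED bulb standing on its cap, 60 mm across, 110 mm high. Origin: centre of its underside.
- tester: Bystander: grey tester pen lying on the shelf, 160 mm long, 14 mm thick. Origin: on its underside, middle of its 130 mm grip.
- ruler: The whole straightedge, 0.35 kg, lying flat on the shelf between robot and row: an aluminium blade 260 mm long (y), 76 mm wide (x), 8 mm thick, with the grip block clamped on top; the clamp does not slip at the forces allowed. Origin below the block's centre, on the blade's underside; axes as ruler_grip.
- holder1: White ceramic lamp holder standing loose on the shelf: square base 46 x 46 mm, 16 mm high, a round socket 37 mm across on it, 45 mm high in all, about 0.12 kg. Origin: centre of its underside; axes as its _mid point.
- holder2: White ceramic lamp holder standing loose on the shelf: square base 46 x 46 mm, 16 mm high, a round socket 37 mm across on it, 45 mm high in all, about 0.12 kg. Origin: centre of its underside; axes as its _mid point.
- holder3: White ceramic lamp holder standing loose on the shelf: square base 46 x 46 mm, 16 mm high, a round socket 37 mm across on it, 45 mm high in all, about 0.12 kg. Origin: centre of its underside; axes as its _mid point.
- holder4: White ceramic lamp holder standing loose on the shelf: square base 46 x 46 mm, 16 mm high, a round socket 37 mm across on it, 45 mm high in all, about 0.12 kg. Origin: centre of its underside; axes as its _mid point.
- strip: The same stop strip: origin on its front face, half-way along, at shelf level; axes as strip_face.
There are look-alikes about, which are no part of the job. Leave any blue or pink look-alike of the holder4 alone.

How it is judged (in metres and radians):
On the way:
1. all four holders flush in one row and all pressed home by the straightedge at once, each with over 3 N (x of each of holder1_mid, holder2_mid, holder3_mid, holder4_mid in the frame of strip_face above -0.0255 m and angle between the x axis of each of holder1_mid, holder2_mid, holder3_mid, holder4_mid and the x axis of strip_face, either way round below 0.06 rad and angle between each of holder1_mid, holder2_mid, holder3_mid, holder4_mid's own z axis and vertical below 0.06 rad and contact force between each of holder1, holder2, holder3, holder4 and ruler above 3 N and contact force between the fingers and ruler above 0.5 N), for 0.5 s.
At the end, for the whole second after the job is handed in: Every holder upright with its back within 2.5 mm of the strip's face and square to it within 0.06 rad; the straightedge flat on the shelf (within 0.06 rad), released, its grip at least 160 mm in front of the strip's face (some 60 mm or more between blade and row); everything at rest (x of each of holder1_mid, holder2_mid, holder3_mid, holder4_mid in the frame of strip_face above -0.0255 m and angle between the x axis of each of holder1_mid, holder2_mid, holder3_mid, holder4_mid and the x axis of strip_face, either way round below 0.06 rad and angle between each of holder1_mid, holder2_mid, holder3_mid, holder4_mid, ruler_grip's own z axis and vertical below 0.06 rad and linear speed of each of holder1, holder2, holder3, holder4, ruler below 0.01 m/s and x of ruler_grip in the frame of strip_face below -0.16 m and height (world z) of ruler below 0.004 m and contact force between the fingers and ruler below 0.1 N); the robot touches nothing.
It fails at once if a holder pressed harder than 10 N by the straightedge or against the strip (contact force between any of holder1, holder2, holder3, holder4 and ruler above 10 N or contact force between any of holder1, holder2, holder3, holder4 and strip above 10 N).
It fails at once if a holder touched by the gripper or arm (contact force between any of holder1, holder2, holder3, holder4 and the fingers above 0.5 N or contact force between any of holder1, holder2, holder3, holder4 and the arm above 0.5 N).
It fails at once if a holder tipped (angle between any of holder1_mid, holder2_mid, holder3_mid, holder4_mid's own z axis and vertical above 0.3 rad).
It fails at once if the straightedge dropped (falling free faster than 0.7 m/s) (linear speed of ruler above 0.7 m/s and contact force between the fingers and ruler below 0.1 N).
It fails at once if a bystander moved by more than 15 mm or the drawer pulled out (value of joint drawers_drawer0 above 0.015 m or distance of any of fusebox, bulb, tester from where it was at the start of the episode above 0.015 m).
It also fails if it takes over 58 s, if anything falls off the work surface, if the arm or the gripper's body presses on something with over 40 N, if the wrist force passes 120 N, or if a joint passes its speed limit or range.

## Working session

There is one attempt and no reset: what is moved stays moved. The work goes in short steps, Python scripts to look and compute and a tool call to move; the robot and the scene stay as the last step left them, time stands still between calls to the robot, and variables do not carry over. Pictures are saved under pics/ and viewed, and the job is handed in when it is done.

Besides the shell and the picture viewer there is one more tool, called after "Emit:" as name(argument=value, ...), one argument or row to a line, values as JSON. play_rows: Moves the arm, as the interface text tells. Its arguments: {"type":"object","properties":{"commands":{"type":"array","items":{"type":"array","items":{"type":"array","items":{"type":"number","minimum":-1,"maximum":1}}}},"newtons":{"type":"number"}},"required":["commands"]}

```bash
mkdir -p pics; ls
python3 - <<'E'
from workcell import readout, capture, ctrl
import cv2,numpy as np
s=readout.get_state(); print(s); print(ctrl.grip_depth)
for n in ["top","scene"]:
    c=capture(n); cv2.imwrite(f"pics/{n}0.png",c["frame"][:,:,::-1]); np.savez(f"{n}0.npz",**c)
    print(n,c["mtx"],c["dist"],c["view"])
E
```

```text
pics
{'clock': 0.0, 'q': array([ 5.73286896e+01,  1.79605203e+01,  8.58531782e+01, -7.87749764e-05,
        7.62591155e+01, -1.28001058e+01]), 'qd': array([-0.04018608,  0.16304795,  0.08235919, -0.02174475, -0.0030579 ,
        0.1110783 ]), 'effort': array([-2.04566295e-04, -4.02202284e+01, -2.52270359e+01,  6.94625289e-02,
        3.51468427e-02, -1.30797021e-04]), 'eef_pos': array([0.17833521, 0.49353386, 0.23815691]), 'orientation': array([[-9.40459090e-01,  3.39906210e-01, -6.84901395e-04],
       [ 3.39906784e-01,  9.40458522e-01, -1.07049357e-03],
       [ 2.80253942e-04, -1.23955804e-03, -9.99999192e-01]]), 'contact_force': array([-0.28959912, -0.01069768,  0.39733454]), 'torque': array([ 0.00665311, -0.01378012,  0.03302381]), 'opening': 0.08807804010164551}
-0.0187
top [[451.12100769   0.         319.49135055]
 [  0.         451.12100769 192.96971904]
 [  0.           0.           1.        ]] [0.02931011 0.         0.         0.         0.        ] [[ 0.00320711 -0.99999227 -0.00227295  0.03980602]
 [ 0.99061239  0.00286638  0.13667072 -0.6335057 ]
 [-0.13666315 -0.00268993  0.99061393 -1.21993894]
 [ 0.          0.          0.          1.        ]]
scene [[508.07147738   0.         319.87947055]
 [  0.         508.07147738 199.29644987]
 [  0.           0.           1.        ]] [0.0293803 0.        0.        0.        0.       ] [[ 0.83802575  0.54545985 -0.01365295 -0.53104703]
 [-0.44278121  0.69446963  0.56714789  0.21770566]
 [ 0.31883796 -0.46923927  0.8235028  -1.40712259]
 [ 0.          0.          0.          1.        ]]
```

View pics/top0.png

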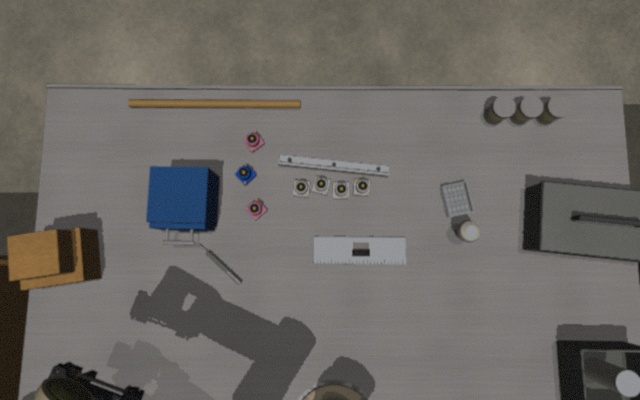

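View pics/scene0.png

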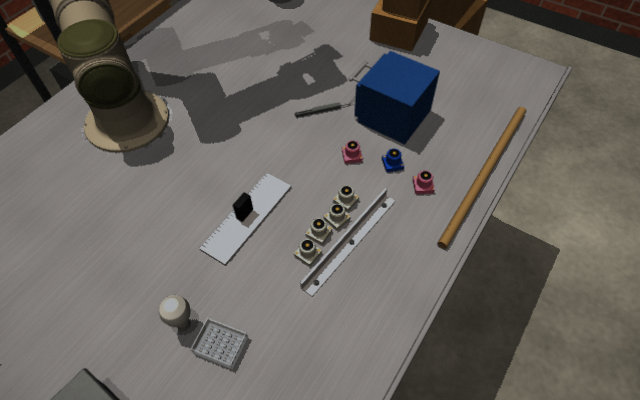

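The top view shows the strip from (278,160) to (388,172). The four white holders are at (362,186), (341,189), (321,184) and (301,187), numbered 1 to 4 from right to left because strip +y is image left. The ruler is at (360,250). The pink objects at (254,140) and (256,208) and the blue one at (245,174) are look-alikes, so I leave them alone. I'll zoom in and measure.

```bash
cat > h.py <<'E'
import numpy as np,cv2
def load(n): return dict(np.load(n))
def ray(c,px):
    px=np.asarray(px,float).reshape(-1,1,2)
    u=cv2.undistortPoints(px,c["mtx"],c["dist"]).reshape(-1,2)
    d=np.c_[u[:,0],-u[:,1],-np.ones(len(u))]
    R=c["view"][:3,:3];t=c["view"][:3,3]
    return -R.T@t, d@R
def onplane(c,px,z):
    o,d=ray(c,px); s=(z-o[2])/d[:,2]; return o+d*s[:,None]
def proj(c,P):
    P=np.asarray(P,float).reshape(-1,3)
    p=P@c["view"][:3,:3].T+c["view"][:3,3]; p=p*[1,-1,-1]
    return cv2.projectPoints(p.reshape(-1,1,3),np.zeros(3),np.zeros(3),c["mtx"],c["dist"])[0].reshape(-1,2)
def ortho(c,z,x0,x1,y0,y1,s):
    # rows: x decreasing, cols: y decreasing ; s px per m
    H=int((x1-x0)*s);W=int((y1-y0)*s)
    X=x1-np.arange(H)/s;Y=y1-np.arange(W)/s
    g=np.stack(np.meshgrid(X,Y,indexing='ij')+[np.full((H,W),z)],-1) if False else np.dstack([*np.meshgrid(X,Y,indexing='ij'),np.full((H,W),z)])
    m=proj(c,g).reshape(H,W,2).astype(np.float32)
    return cv2.remap(c["frame"],m[...,0],m[...,1],cv2.INTER_CUBIC)
E
python3 - <<'E'
from h import *
c=load("top0.npz")
im=c["frame"][130:280,230:400]
cv2.imwrite("pics/topcrop.png",cv2.resize(im,None,fx=4.5,fy=4,interpolation=cv2.INTER_CUBIC)[:600,:,::-1])
for n,p,z in [("stripL",(278,160),.03),("stripR",(388,172),.03),("h1",(362,186),.045),("h2",(341,189),.045),("h3",(321,184),.045),("h4",(301,187),.045),("grip",(361,247),.068),("rl",(314,250),.008),("rr",(406,250),.008)]:
    print(n,onplane(c,p,z).round(4))
E
```

```text
stripL [[0.7301 0.1607 0.03  ]]
stripR [[ 0.6961 -0.153   0.03  ]]
h1 [[ 0.6532 -0.0773  0.045 ]]
h2 [[ 0.6446 -0.0185  0.045 ]]
h3 [[0.6586 0.0376 0.045 ]]
h4 [[0.6499 0.0936 0.045 ]]
grip [[ 0.4831 -0.0708  0.068 ]]
rl [[0.4753 0.0569 0.008 ]]
rr [[ 0.4763 -0.2031  0.008 ]]
```

View pics/topcrop.png

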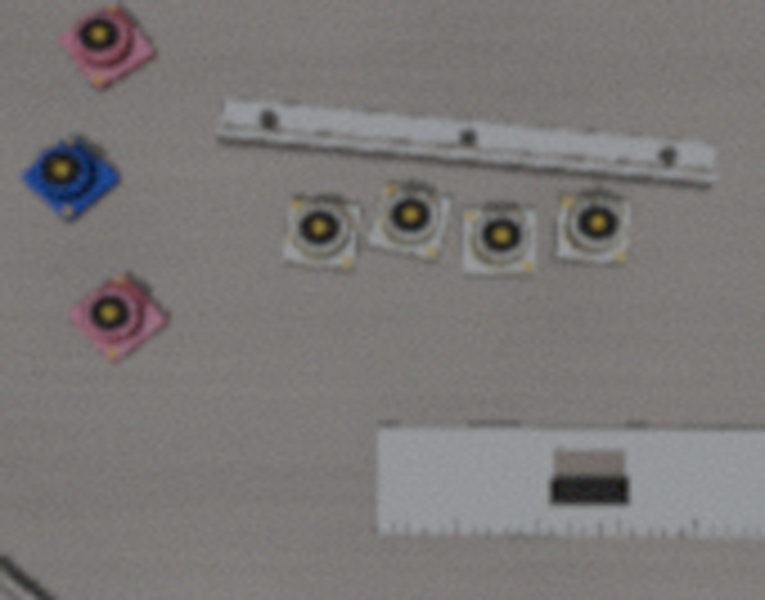

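Emit:
play_rows(
  commands=[
    [[-1,0,0,0,0,0,0.1167],[-1,0,0,0,0,0,0.1167],[-1,0,0,0,0,0,0.1167],[-1,0,0,0,0,0,0.1167],[-1,0,0,0,0,0,0.1167],[-1,0,0,0,0,0,0.1167],[-1,0,0,0,0,0,0.1167],[-1,0,0,0,0,0,0.1167],[-1,0,0,0,0,0,0.1167],[-1,0,0,0,0,0,0.1167]],
  ],
)

```text
clock: 0.93
eef_pos: [0.1784, 0.4936, 0.2384]
orientation: [[0.004, 1.0, -0.0], [1.0, -0.004, -0.001], [-0.001, -0.0, -1.0]]
contact_force: [0.6, -0.2, 0.1]
opening: 0.0882
```

Emit:
play_rows(
  commands=[
    [[-1,-0.35,0.19,0,0,0,0],[-1,-0.35,0.19,0,0,0,0],[-1,-0.35,0.19,0,0,0,0],[-1,-0.35,0.19,0,0,0,0],[-1,-0.35,0.19,0,0,0,0],[-1,-0.35,0.19,0,0,0,0],[-1,-0.35,0.19,0,0,0,0],[-1,-0.35,0.19,0,0,0,0],[-1,-0.35,0.19,0,0,0,0],[-1,-0.35,0.19,0,0,0,0],[-1,-0.35,0.19,0,0,0,0],[-1,-0.35,0.19,0,0,0,0],[-1,-0.35,0.19,0,0,0,0],[-1,-0.35,0.19,0,0,0,0],[-1,-0.35,0.19,0,0,0,0],[-1,-0.35,0.19,0,0,0,0],[-1,0,0,0,0,0,0],[-1,0,0,0,0,0,0]],
  ],
)

```text
clock: 2.43
eef_pos: [0.4836, -0.0669, 0.2379]
orientation: [[0.001, 1.0, -0.002], [1.0, -0.001, 0.001], [0.001, -0.002, -1.0]]
contact_force: [0.2, 0.8, -1.2]
opening: 0.0883
```

Run:
```python
from workcell import readout, capture
import cv2,numpy as np
s=readout.get_state(); print(s["eef_pos"],s["orientation"],s["contact_force"],s["torque"])
for n in ["wrist"]:
    c=capture(n); cv2.imwrite(f"pics/{n}1.png",c["frame"][:,:,::-1]); np.savez(f"{n}1.npz",**c)
    V=c["view"];print(-V[:3,:3].T@V[:3,3],V[:3,:3])
```

```text
[ 0.48364439 -0.06692402  0.2379244 ] [[ 6.63153001e-04  9.99998645e-01 -1.50681728e-03]
 [ 9.99999551e-01 -6.62131613e-04  6.78242341e-04]
 [ 6.77243711e-04 -1.50726638e-03 -9.99998635e-01]] [ 0.1652927   0.80552063 -1.23522315] [-0.04436281  0.09744894  0.0034575 ]
[0.48473166 0.01524513 0.38350463] [[ 9.99998868e-01 -1.02408237e-03 -1.10268323e-03]
 [ 6.18242983e-04  9.47619458e-01 -3.19400971e-01]
 [ 1.37201699e-03  3.19399928e-01  9.47619018e-01]]
```

View pics/wrist1.png

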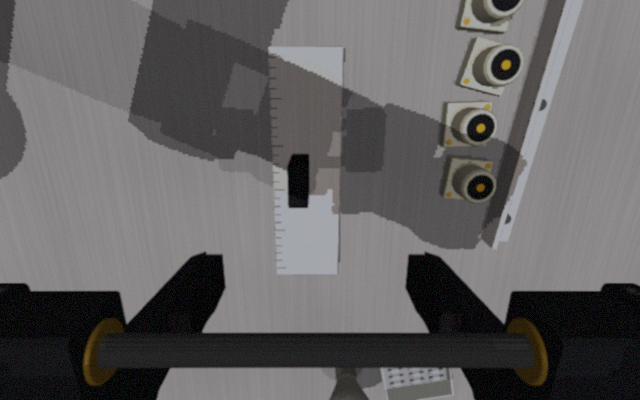

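Run:
```python
from h import *
c=load("wrist1.npz"); print(c["mtx"],c["dist"])
im=c["frame"]
cv2.imwrite("pics/w1crop.png",cv2.resize(im[30:290,250:370],None,fx=3,fy=2.3,interpolation=cv2.INTER_CUBIC)[:,:,::-1])
cv2.imwrite("pics/w1crop2.png",cv2.resize(im[0:250,430:600],None,fx=3,fy=2.4,interpolation=cv2.INTER_CUBIC)[:,:,::-1])
for n,p,z in [("edgeR",[(344.5,47),(338.5,273)],.008),("edgeL",[(269,47),(278,274)],.008),("blk",[(288.5,207),(309.5,207)],.068),("blkbase",[(288.5,153),(309.5,153)],.008),("strip",[(578,3),(496,245)],.03)]:
    print(n,onplane(c,p,z).round(4).tolist())
```

```text
[[341.36038116   0.         314.98275523]
 [  0.         341.36038116 203.8652354 ]
 [  0.           0.           1.        ]] [0.00831061 0.         0.         0.         0.        ]
edgeR [[0.514, 0.0548, 0.008], [0.5134, -0.2022, 0.008]]
edgeL [[0.4382, 0.0548, 0.008], [0.438, -0.2036, 0.008]]
blk [[0.4584, -0.0943, 0.068], [0.4789, -0.0943, 0.068]]
blkbase [[0.455, -0.052, 0.008], [0.4782, -0.052, 0.008]]
strip [[0.7226, 0.0879, 0.03], [0.6897, -0.1533, 0.03]]
```

View pics/w1crop.png

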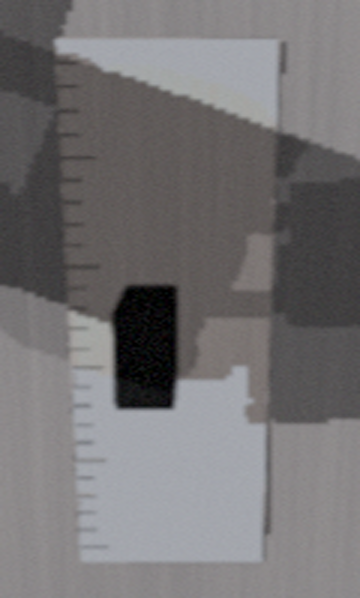

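View pics/w1crop2.png

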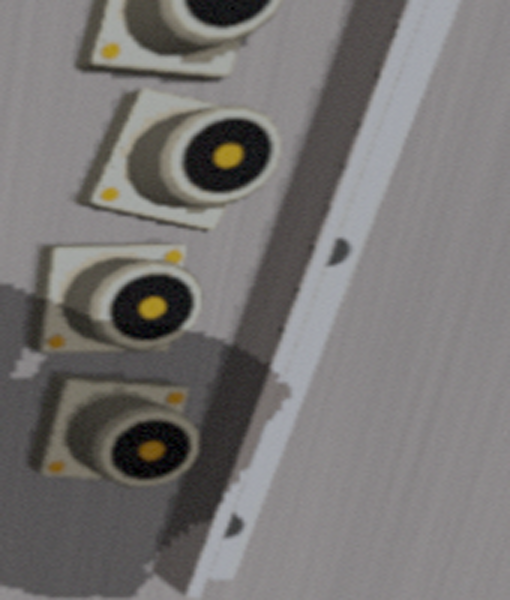

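The grip block is at (289–309, 153–207) in the wrist image and the blade is 76 mm wide. The strip's front top edge runs from (566,0) to (493,249). I'll work these out and cross-check them against the top view.

Run:
```python
from h import *
c=load("wrist1.npz"); t=load("top0.npz")
def line(P):
    d=P[0]-P[1]; return np.degrees(np.arctan2(-d[0],d[1])).round(2)
for n,cc,p,z in [("w top",c,[(566,0),(492.7,249)],.03),("w bot",c,[(545,0),(481.7,233)],0),
  ("t topfront",t,[(230+218/4.5,130+138/4),(230+714/4.5,130+184/4)],.03)]:
    P=onplane(cc,p,z);print(n,P.round(4).tolist(),line(P))
# holder top dots (gold) ; z of contact in socket ~.045?
for n,p in [("h1",(430+152/3,450/2.4)),("h2",(430+152/3,307/2.4)),("h3",(430+228/3,155/2.4))]:
    print(n,onplane(c,[p],.04).round(4))
# front base corners z=.016
for n,p in [("h1",[(430+40/3,470/2.4),(430+62/3,375/2.4)]),("h2",[(430+42/3,350/2.4),(430+50/3,245/2.4)]),("h3",[(430+92/3,203/2.4),(430+140/3,90/2.4)])]:
    P=onplane(c,p,.016);print(n,P.round(4).tolist(),line(P[::-1]))
for n,p in [("h1",(598,222)),("h2",(502,235)),("h3",(411,214)),("h4",(320,227))]:
    print(n,onplane(t,[(230+p[0]/4.5,130+p[1]/4)],.04).round(4))
im=np.hstack([cv2.resize(t["frame"][110:200,265:400],None,fx=5,fy=5,interpolation=cv2.INTER_CUBIC)])
cv2.imwrite("pics/strip.png",im[:,:,::-1])
```

```text
w top [[0.7112, 0.0903, 0.03], [0.6868, -0.1583, 0.03]] -5.61
w bot [[0.71, 0.0968, 0.0], [0.6871, -0.1516, 0.0]] -5.27
t topfront [[0.717, 0.1592, 0.03], [0.6845, -0.1547, 0.03]] -5.9
h1 [[ 0.657  -0.0826  0.04  ]]
h2 [[ 0.6475 -0.0217  0.04  ]]
h3 [[0.662 0.036 0.04 ]]
h1 [[0.6286, -0.0992, 0.016], [0.6312, -0.0543, 0.016]] -3.27
h2 [[0.6227, -0.043, 0.016], [0.62, 0.0019, 0.016]] 3.43
h3 [[0.632, 0.0189, 0.016], [0.6416, 0.0619, 0.016]] -12.51
h1 [[ 0.6554 -0.0803  0.04  ]]
h2 [[ 0.646  -0.0203  0.04  ]]
h3 [[0.6608 0.0366 0.04  ]]
h4 [[0.6514 0.0935 0.04  ]]
```

View pics/strip.png

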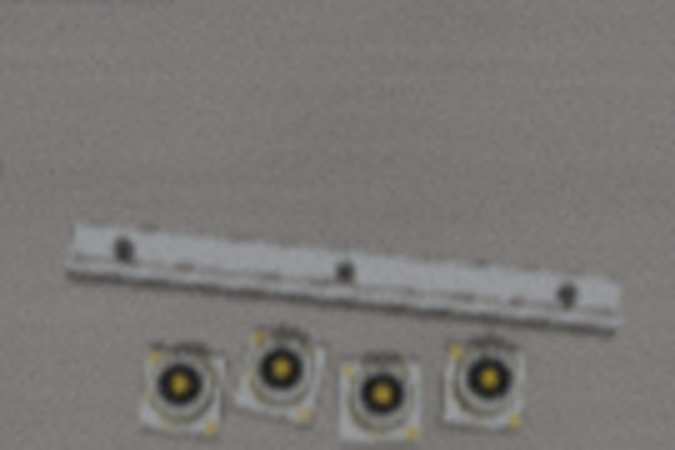

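Emit:
play_rows(
  commands=[
    [[-1,-0.066,-0.15,0,0,0,0],[-1,0,0,0.36,0,0,0],[-1,0,0,0.36,0,0,0],[-1,0,0,0.36,0,0,0],[-1,0,0,0.36,0,0,0],[-1,0,0,0.36,0,0,0],[-1,0,0,0.2,0,0,0],[-1,0,0,0.12,0,0,0],[-1,0,0,0.08,0,0,0],[-1,0,0,0.05,0,0,0],[-1,0,0,0,0,0,0],[-1,0,0,0,0,0,0]],
  ],
  newtons=50,
)

```text
clock: 3.48
eef_pos: [0.4688, -0.0721, 0.0144]
orientation: [[-0.002, 1.0, 0.001], [1.0, 0.002, -0.0], [-0.0, 0.001, -1.0]]
contact_force: [0.3, -1.3, 0.3]
opening: 0.088
```

Run:
```python
from workcell import readout, capture
import cv2,numpy as np
s=readout.get_state(); print(s["eef_pos"],s["contact_force"],s["torque"])
c=capture("scene"); cv2.imwrite(f"pics/s2.png",cv2.resize(c["frame"][100:300,120:440],None,fx=2.4,fy=2.4)[:,:,::-1])
c=capture("wrist"); cv2.imwrite(f"pics/w2.png",c["frame"][:,:,::-1])
```

```text
[ 0.46884232 -0.07205857  0.01441857] [ 0.25444035 -1.34538756  0.29460704] [-0.06788811  0.00555078 -0.00112401]
```

View pics/s2.png

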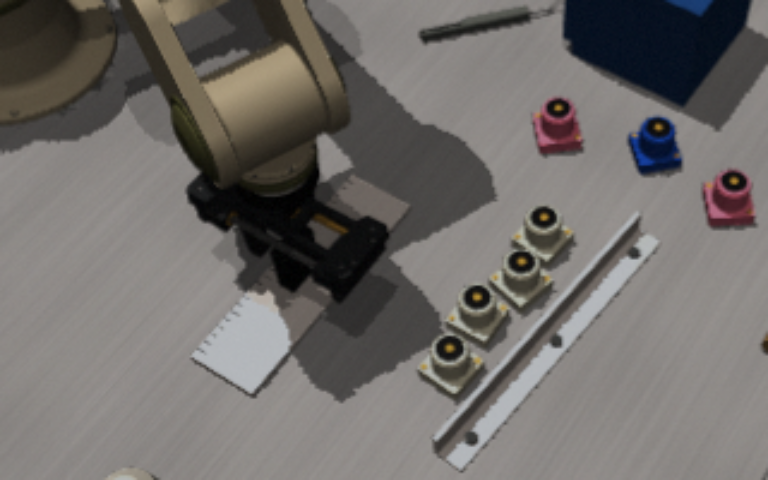

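View pics/w2.png

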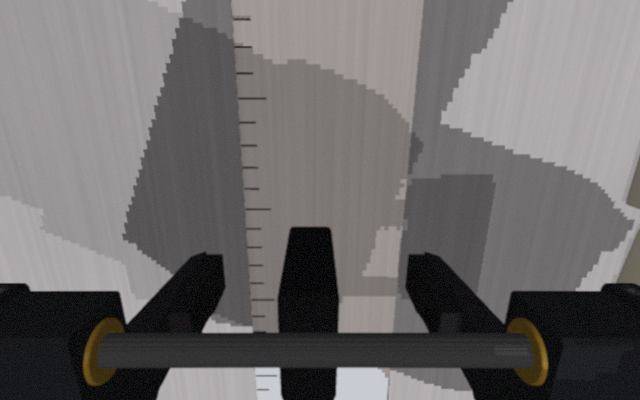

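Emit:
play_rows(
  commands=[
    [[1,0,0,0,0,0,0],[1,0,0,0,0,0,0],[1,0,0,0,0,0,0],[1,0,0,0,0,0,0],[1,0,0,0,0,0,0],[1,0,0,0,0,0,0],[1,0,0,0,0,0,0],[1,0,0,0,0,0,0],[1,0,0,0,0,0,0],[1,0,0,0,0,0,0]],
  ],
  newtons=55,
)

```text
clock: 4.42
eef_pos: [0.4685, -0.0723, 0.0137]
orientation: [[-0.002, 1.0, -0.0], [1.0, 0.002, 0.0], [0.0, -0.0, -1.0]]
contact_force: [-5.9, -0.1, 0.8]
opening: 0.0238
```

Run:
```python
from workcell import readout, capture
import cv2,numpy as np
s=readout.get_state(); print(s["clock"],s["eef_pos"],s["contact_force"],s["torque"],s["opening"],s["orientation"])
c=capture("wrist"); cv2.imwrite(f"pics/w3.png",c["frame"][:,:,::-1])
```

```text
4.4167 [ 0.46848349 -0.07229067  0.0136867 ] [-5.89305572 -0.05103875  0.81926928] [-0.05835221  0.84257482 -0.00396648] 0.023835726894601266 [[-1.94721710e-03  9.99998086e-01 -1.90111787e-04]
 [ 9.99998104e-01  1.94722192e-03  2.51704215e-05]
 [ 2.55405631e-05 -1.90062415e-04 -9.99999982e-01]]
```

View pics/w3.png

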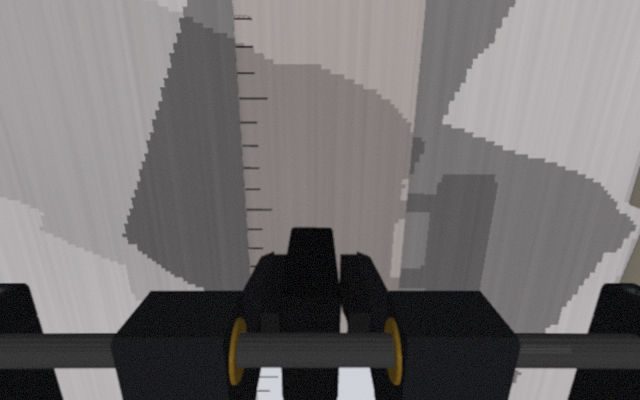

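Emit:
play_rows(
  commands=[
    [[1,0,0,0,0,0,0],[1,0,0,0,0,0,0],[1,0,0,0,0,0,0],[1,0,0,0,0,0,0],[1,0,0,0,0,0,0],[1,0,0,0,0,0,0]],
  ],
)

```text
clock: 4.97
eef_pos: [0.4684, -0.0723, 0.0137]
orientation: [[-0.002, 1.0, -0.0], [1.0, 0.002, 0.0], [0.0, -0.0, -1.0]]
contact_force: [-3.5, -0.3, 1.7]
opening: 0.0198
```

```bash
cat > st.py <<'E'
from workcell import readout
import numpy as np
np.set_printoptions(precision=4,suppress=True)
s=readout.get_state(); R=s["orientation"]
print(s["clock"],"pos",s["eef_pos"],"F",s["contact_force"],"T",s["torque"],"op",s["opening"],"yaw",np.degrees(np.arctan2(-R[0,0],R[1,0])),"tilt",R[:2,2])
a=np.radians(-5.6);xs=np.array([np.cos(a),np.sin(a)]);ys=np.array([-xs[1],xs[0]])
d=s["eef_pos"][:2]-[.7015,0]
print("strip x,y of tcp",d@xs,d@ys,"F strip",s["contact_force"][:2]@xs,s["contact_force"][:2]@ys)
E
python3 st.py
```

```text
4.9667 pos [ 0.4684 -0.0723  0.0137] F [-3.471  -0.3129  1.6979] T [-0.0241  0.5995 -0.018 ] op 0.01983775448031371 yaw 0.11215279307883647 tilt [-0.0004  0.0001]
strip x,y of tcp -0.2249573509266803 -0.09465526236453355 F strip -3.4239040702603356 -0.6500807746563326
```

Emit:
play_rows(
  commands=[
    [[1,0,0,-0.02,0,0,0],[1,0,0,-0.02,0,0,0],[1,0,0,-0.01,0,0,0],[1,0,0,0,0,0,0.05],[1,0,0,0,0,0,0.045],[1,0.1,0.09,0,0,0,0],[1,0.165,0.14,0,0,0,0],[1,0.165,0.14,0,0,0,0],[1,0.165,0.14,0,0,0,0],[1,0.165,0.14,0,0,0,0],[1,0.125,0.1,0,0,0,0],[1,0.1,0.06,0,0,0,0],[1,0,0,0,0,0,0],[1,0,0,0,0,0,0],[1,0,0,0,0,0,0]],
  ],
)

```text
clock: 6.22
eef_pos: [0.5582, 0.0174, 0.0186]
orientation: [[0.098, 0.995, -0.001], [0.995, -0.098, -0.0], [-0.0, -0.001, -1.0]]
contact_force: [0.2, 0.2, -3.2]
opening: 0.0193
```

```bash
python3 st.py;  python3 - <<'E'
from workcell import capture
import cv2,numpy as np
for n in ["top","wrist","scene"]:
    c=capture(n); np.savez(f"{n}4.npz",**c)
    im=c["frame"]
    if n=="top": im=cv2.resize(im[130:290,230:430],None,fx=4,fy=3.75,interpolation=cv2.INTER_CUBIC)
    if n=="scene": im=cv2.resize(im[130:290,180:430],None,fx=3.2,fy=3.2,interpolation=cv2.INTER_CUBIC)
    cv2.imwrite(f"pics/{n}4.png",im[:,:,::-1])
E
```

```text
6.2167 pos [0.5582 0.0174 0.0186] F [ 0.1904  0.2193 -3.1807] T [-0.106   0.0367 -0.0036] op 0.01927269481801658 yaw -5.6074307945085975 tilt [-0.0007 -0.0001]
strip x,y of tcp -0.14435265696057611 0.003294242914978687 F strip 0.16811755234918202 0.23688126321044484
```

View pics/top4.png

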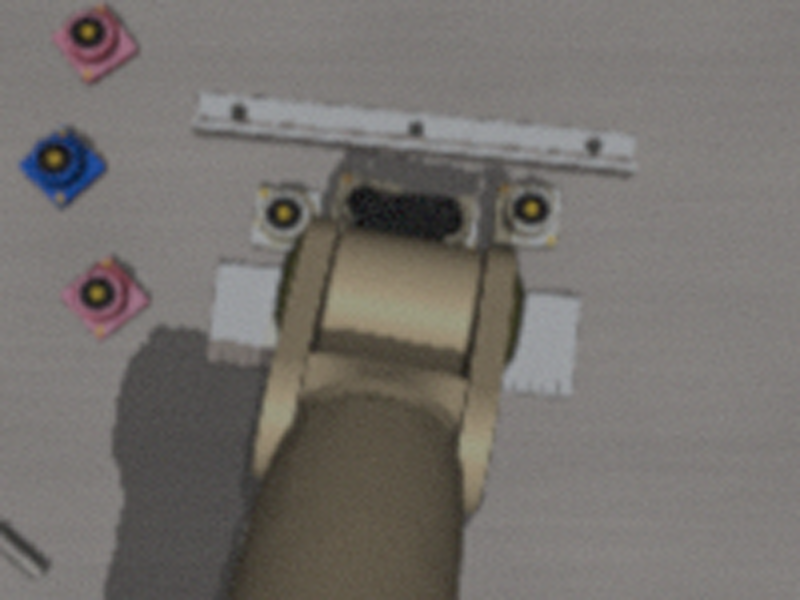

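View pics/wrist4.png

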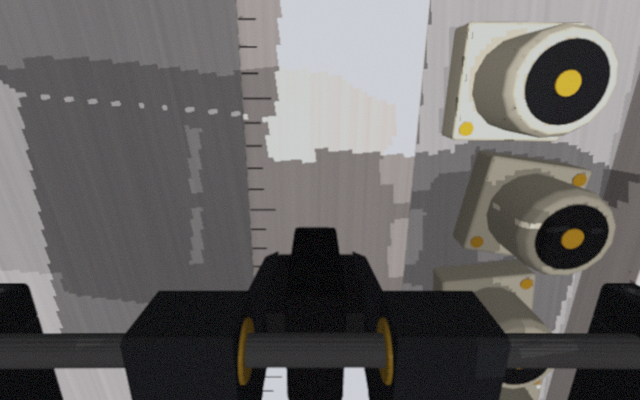

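View pics/scene4.png

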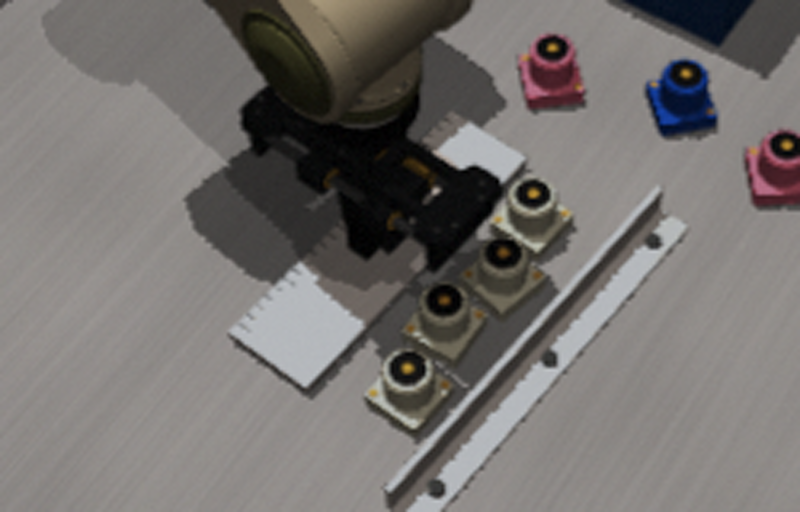

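Emit:
play_rows(
  commands=[
    [[1,-0.015,0.015,0,0,0,0],[1,0,0.015,0,0,0,0],[1,0,0.015,0,0,0,0],[1,0,0.015,0,0,0,0],[1,0,0.015,0,0,0,0],[1,0,0.015,0,0,0,0],[1,0,0.01,0,0,0,0],[1,0,0.01,0,0,0,0],[1,0,0.01,0,0,0,0],[1,0,0.01,0,0,0,0],[1,0,0.01,0,0,0,0],[1,0,0.01,0,0,0,0],[1,0,0.01,0,0,0,0],[1,0,0.01,0,0,0,0],[1,0,0.01,0,0,0,0],[1,0,0.01,0,0,0,0]],
  ],
)

```text
clock: 7.7
eef_pos: [0.5774, 0.0146, 0.0187]
orientation: [[0.097, 0.995, -0.001], [0.995, -0.097, 0.0], [0.0, -0.001, -1.0]]
contact_force: [-1.8, 0.1, -1.9]
opening: 0.0194
```

```bash
python3 st.py
```

```text
7.7 pos [0.5774 0.0146 0.0187] F [-1.7909  0.1336 -1.9197] T [0.0865 0.4509 0.0814] op 0.01943821956586586 yaw -5.584704859094744 tilt [-0.0006  0.0001]
strip x,y of tcp -0.12491664058122716 0.002381947536801773 F strip -1.7953826428735273 -0.041776400190694424
```

Emit:
play_rows(
  commands=[
    [[1,0,0.01,0,0,0,0],[1,0,0.01,0,0,0,0],[1,0,0.01,0,0,0,0],[1,0,0.01,0,0,0,0],[1,0,0.01,0,0,0,0],[1,0,0.01,0,0,0,0],[1,0,0.01,0,0,0,0],[1,0,0.01,0,0,0,0],[1,0,0.01,0,0,0,0],[1,0,0.01,0,0,0,0],[1,0,0.01,0,0,0,0],[1,0,0.01,0,0,0,0],[1,0,0.01,0,0,0,0],[1,0,0.01,0,0,0,0],[1,0,0.01,0,0,0,0],[1,0,0.01,0,0,0,0]],
  ],
)

```text
clock: 9.03
eef_pos: [0.5936, 0.0129, 0.0187]
orientation: [[0.097, 0.995, 0.0], [0.995, -0.097, 0.0], [0.0, 0.0, -1.0]]
contact_force: [-2.9, 0.5, -4.1]
opening: 0.0197
```

```bash
python3 st.py;  python3 - <<'E'
from workcell import capture
import cv2,numpy as np
for n in ["top","wrist","scene"]:
    c=capture(n); np.savez(f"{n}5.npz",**c)
    im=c["frame"]
    if n=="top": im=cv2.resize(im[130:290,230:430],None,fx=4,fy=3.75,interpolation=cv2.INTER_CUBIC)
    if n=="scene": im=cv2.resize(im[150:300,230:430],None,fx=4,fy=4,interpolation=cv2.INTER_CUBIC)
    cv2.imwrite(f"pics/{n}5.png",im[:,:,::-1])
E
```

```text
9.0333 pos [0.5936 0.0129 0.0187] F [-2.8511  0.4779 -4.079 ] T [-0.0892  0.5134  0.0221] op 0.019656144871920366 yaw -5.590415254858353 tilt [0. 0.]
strip x,y of tcp -0.10869074544521361 0.0023282463404886555 F strip -2.8841638689186753 0.1974132598573486
```

View pics/wrist5.png

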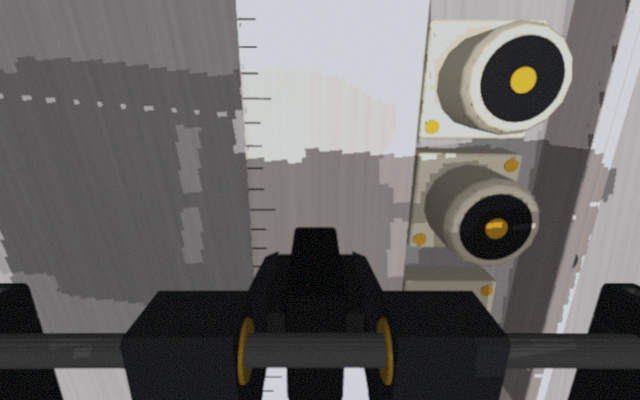

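View pics/scene5.png

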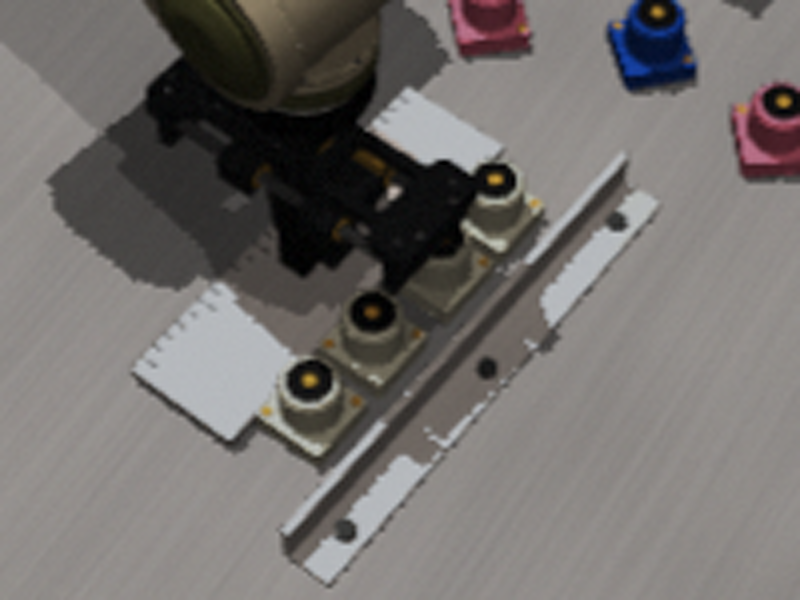

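Run:
```python
from h import *
c=load("wrist5.npz")
cv2.imwrite("pics/w5crop.png",cv2.resize(c["frame"][0:270,390:640],None,fx=2.2,fy=2.2,interpolation=cv2.INTER_CUBIC)[:,:,::-1])
a=np.radians(-5.6);xs=np.array([np.cos(a),np.sin(a)])
for n,p,z in [("front h4",[(430,25),(420,137)],.016),("front h3",[(416,152),(410,246)],.016),("back h4",[(548,22)],.016),("back h3",[(521,153)],.016),("edge",[(429,10)],.012),("edge z",[(402,260)],.012)]:
    P=onplane(c,p,z);print(n,P.round(4).tolist(),((P[:,:2]-[.7015,0])@xs).round(4))
```

```text
front h4 [[0.6494, 0.1136, 0.016], [0.6456, 0.0707, 0.016]] [-0.0629 -0.0625]
front h3 [[0.6439, 0.0644, 0.016], [0.6409, 0.0194, 0.016]] [-0.0636 -0.0622]
back h4 [[0.6947, 0.11, 0.016]] [-0.0175]
back h3 [[0.6893, 0.0595, 0.016]] [-0.018]
edge [[0.6502, 0.1194, 0.012]] [-0.0627]
edge z [[0.6379, 0.01, 0.012]] [-0.0643]
```

View pics/w5crop.png

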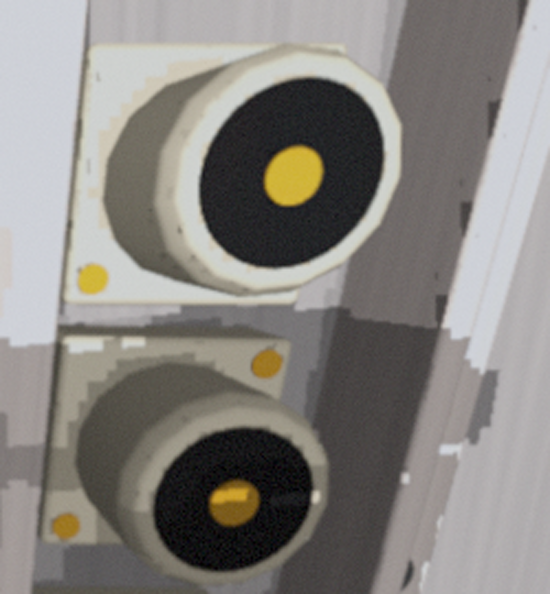

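Run:
```python
from h import *
c=load("wrist5.npz")
a=np.radians(-5.6);xs=np.array([np.cos(a),np.sin(a)])
for n,p,z in [("bot",[(574,0),(516,268)],0.0),("top",[(627,0),(560,268)],.03)]:
    P=onplane(c,p,z);d=P[0]-P[1];print(n,P.round(4).tolist(),((P[:,:2]-[.7015,0])@xs).round(4),np.degrees(np.arctan2(-d[0],d[1])))
```

```text
bot [[0.7144, 0.1189, 0.0], [0.7018, -0.0074, 0.0]] [0.0012 0.001 ] -5.675966569195777
top [[0.7119, 0.1126, 0.03], [0.7029, 0.0094, 0.03]] [-0.0007  0.0004] -4.9737636998080115
```

Emit:
play_rows(
  commands=[
    [[1,0,0.01,0,0,0,0],[1,0,0.01,0,0,0,0],[1,0,0.01,0,0,0,0],[1,0,0.01,0,0,0,0],[1,0,0.01,0,0,0,0],[1,0,0.01,0,0,0,0],[1,0,0.01,0,0,0,0],[1,0,0.01,0,0,0,0],[1,0,0.01,0,0,0,0],[1,0,0.01,0,0,0,0],[1,0,0.01,0,0,0,0],[1,0,0.005,0,0,0,0]],
  ],
)

```text
clock: 10.18
eef_pos: [0.605, 0.0118, 0.0187]
orientation: [[0.097, 0.995, 0.0], [0.995, -0.097, 0.0], [0.0, 0.0, -1.0]]
contact_force: [-3.2, 0.2, -1.4]
opening: 0.0199
```

```bash
python3 st.py; python3 st.py
```

```text
10.1833 pos [0.605  0.0118 0.0187] F [-3.2484  0.1986 -1.3602] T [0.0117 0.8379 0.049 ] op 0.019887992237268674 yaw -5.593710804852288 tilt [0.0001 0.    ]
strip x,y of tcp -0.0971494501060193 0.0023342251001272096 F strip -3.2523215166933923 -0.11937465042154975
10.1833 pos [0.605  0.0118 0.0187] F [-3.2484  0.1986 -1.3602] T [0.0117 0.8379 0.049 ] op 0.019887992237268674 yaw -5.593710804852288 tilt [0.0001 0.    ]
strip x,y of tcp -0.0971494501060193 0.0023342251001272096 F strip -3.2523215166933923 -0.11937465042154975
```

Emit:
play_rows(
  commands=[
    [[1,0,0.005,0,0,0,0],[1,0,0.005,0,0,0,0],[1,0,0.004,0,0,0,0],[1,0,0.004,0,0,0,0],[1,0,0.004,0,0,0,0]],
  ],
)

```text
clock: 10.6
eef_pos: [0.6071, 0.0116, 0.0187]
orientation: [[0.097, 0.995, 0.0], [0.995, -0.097, -0.0], [-0.0, 0.0, -1.0]]
contact_force: [-4.8, 0.7, -2.1]
opening: 0.0193
```

```bash
python3 st.py;  python3 - <<'E'
from workcell import capture
import cv2,numpy as np
for n in ["wrist","top"]:
    c=capture(n); np.savez(f"{n}6.npz",**c)
    im=c["frame"]
    if n=="top": im=cv2.resize(im[140:240,270:390],None,fx=6,fy=6,interpolation=cv2.INTER_CUBIC)
    else: im=cv2.resize(im[0:270,390:640],None,fx=2.2,fy=2.2,interpolation=cv2.INTER_CUBIC)
    cv2.imwrite(f"pics/{n}6.png",im[:,:,::-1])
E
```

```text
10.6 pos [0.6071 0.0116 0.0187] F [-4.773   0.7214 -2.059 ] T [-0.0048  0.8234 -0.0236] op 0.019345672887181774 yaw -5.58656942296037 tilt [ 0. -0.]
strip x,y of tcp -0.09506963777965227 0.0023291060309485233 F strip -4.820567646640303 0.25218242765142385
```

View pics/wrist6.png

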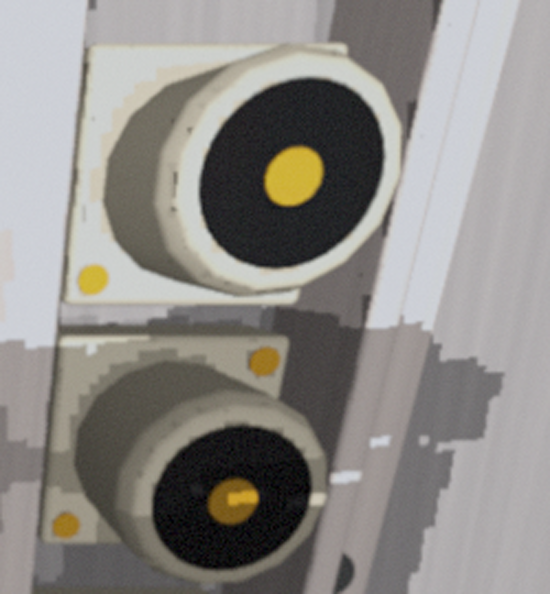

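View pics/top6.png

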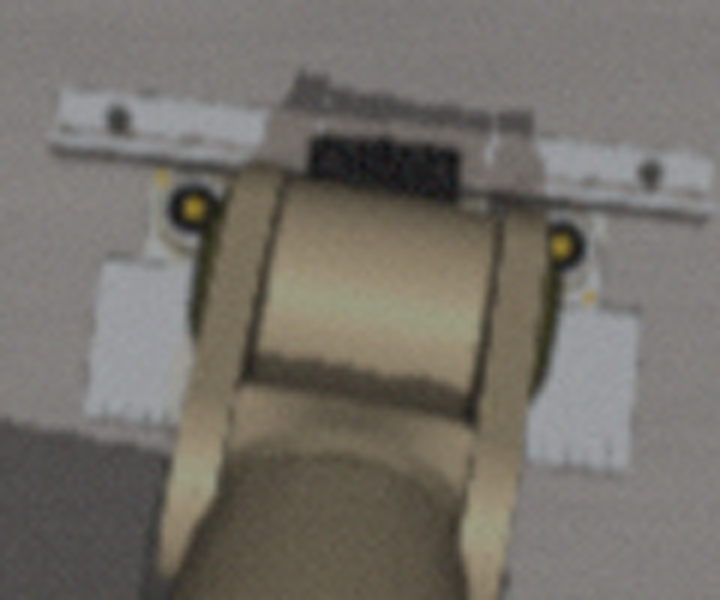

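Emit:
play_rows(
  commands=[
    [[1,0,0.003,0,0,0,0],[1,0,0.003,0,0,0,0],[1,0,0.003,0,0,0,0],[1,0,0.003,0,0,0,0]],
  ],
)

```text
clock: 11.03
eef_pos: [0.6083, 0.0115, 0.0187]
orientation: [[0.097, 0.995, -0.0], [0.995, -0.097, -0.0], [-0.0, -0.0, -1.0]]
contact_force: [-4.0, 0.3, -2.9]
opening: 0.0196
```

```bash
python3 st.py
```

```text
11.0333 pos [0.6083 0.0115 0.0187] F [-4.0281  0.3313 -2.8708] T [-0.0552  0.8564 -0.0308] op 0.019629520193527514 yaw -5.591177581125387 tilt [-0.0001 -0.    ]
strip x,y of tcp -0.09389545515869688 0.0023171908450504344 F strip -4.0412192293289975 -0.0633694355959301
```

Emit:
play_rows(
  commands=[
    [[1,0,0.003,0,0,0,0],[1,0,0.003,0,0,0,0],[1,0,0.002,0,0,0,0]],
  ],
)

```text
clock: 11.28
eef_pos: [0.6091, 0.0114, 0.0187]
orientation: [[0.097, 0.995, 0.0], [0.995, -0.097, -0.0], [-0.0, 0.0, -1.0]]
contact_force: [-4.4, 0.1, -2.2]
opening: 0.0194
```

```bash
python3 st.py
```

```text
11.2833 pos [0.6091 0.0114 0.0187] F [-4.4036  0.087  -2.1873] T [ 0.0176  0.8357 -0.0206] op 0.019364922162766928 yaw -5.58991413506036 tilt [ 0. -0.]
strip x,y of tcp -0.09306634057365677 0.0023334082081695718 F strip -4.391117701596606 -0.34315314930587326
```

Emit:
play_rows(
  commands=[
    [[1,0,0.002,0,0,0,0],[1,0,0.002,0,0,0,0],[1,0,0.002,0,0,0,0]],
  ],
)

```text
clock: 11.53
eef_pos: [0.6097, 0.0114, 0.0187]
orientation: [[0.097, 0.995, -0.0], [0.995, -0.097, -0.0], [-0.0, -0.0, -1.0]]
contact_force: [-3.8, -0.2, -1.9]
opening: 0.0194
```

```bash
python3 st.py
```

```text
11.5333 pos [0.6097 0.0114 0.0187] F [-3.8229 -0.1548 -1.9254] T [0.0206 0.757  0.0035] op 0.019397742662149244 yaw -5.589640702855082 tilt [-0. -0.]
strip x,y of tcp -0.09250490736818852 0.0023505335666022193 F strip -3.7895286118897284 -0.5271261487824619
```

Emit:
play_rows(
  commands=[
    [[1,0,0.002,0,0,0,0],[1,0,0.002,0,0,0,0]],
  ],
)

```text
clock: 11.7
eef_pos: [0.6101, 0.0113, 0.0187]
orientation: [[0.097, 0.995, -0.0], [0.995, -0.097, -0.0], [-0.0, -0.0, -1.0]]
contact_force: [-3.4, 0.7, -2.7]
opening: 0.0194
```

```bash
python3 st.py
```

```text
11.7 pos [0.6101 0.0113 0.0187] F [-3.3967  0.6877 -2.7205] T [ 0.0706  0.7522 -0.0017] op 0.019446241271581288 yaw -5.590247295447437 tilt [-0. -0.]
strip x,y of tcp -0.09208893969035392 0.0023366208071964913 F strip -3.447640604724366 0.35300084353057004
```

Emit:
play_rows(
  commands=[
    [[1,0,0.002,0,0,0,0],[1,0,0.002,0,0,0,0]],
  ],
)

```text
clock: 11.87
eef_pos: [0.6105, 0.0113, 0.0187]
orientation: [[0.097, 0.995, -0.0], [0.995, -0.097, -0.0], [-0.0, -0.0, -1.0]]
contact_force: [-4.5, 0.5, -2.4]
opening: 0.0196
```

```bash
python3 st.py
```

```text
11.8667 pos [0.6105 0.0113 0.0187] F [-4.5143  0.4911 -2.4459] T [-0.0049  0.8118  0.0138] op 0.019558069029814853 yaw -5.588887254786348 tilt [-0. -0.]
strip x,y of tcp -0.091706141027006 0.0023275200065313037 F strip -4.540644106310869 0.048192030263217625
```

Emit:
play_rows(
  commands=[
    [[1,0,0.002,0,0,0,0],[1,0,0.002,0,0,0,0]],
  ],
)

```text
clock: 12.03
eef_pos: [0.6107, 0.0113, 0.0187]
orientation: [[0.097, 0.995, -0.001], [0.995, -0.097, 0.0], [0.0, -0.001, -1.0]]
contact_force: [-7.0, 1.1, 0.2]
opening: 0.0197
```

```bash
python3 st.py
```

```text
12.0333 pos [0.6107 0.0113 0.0187] F [-7.0165  1.0773  0.2257] T [0.0796 1.069  0.0105] op 0.019740559590016957 yaw -5.592035447221233 tilt [-0.0006  0.0002]
strip x,y of tcp -0.09149166136567617 0.0024173073098213 F strip -7.088129164936494 0.3874845422723122
```

Emit:
play_rows(
  commands=[
    [[1,0,0,0,0,0,0],[1,0,0,0,0,0,0]],
  ],
)

```text
clock: 12.2
eef_pos: [0.6107, 0.0113, 0.0187]
orientation: [[0.097, 0.995, -0.001], [0.995, -0.097, 0.0], [0.0, -0.001, -1.0]]
contact_force: [-5.1, 1.5, -1.0]
opening: 0.0199
```

```bash
python3 st.py
```

```text
12.2 pos [0.6107 0.0113 0.0187] F [-5.081   1.4718 -0.9684] T [-0.0016  1.0346 -0.0354] op 0.019878485321542246 yaw -5.594794357673905 tilt [-0.0005  0.0002]
strip x,y of tcp -0.0914970731795803 0.0024114154411295947 F strip -5.200364160446656 0.9689930155240345
```

Emit:
play_rows(
  commands=[
    [[1,0,0.001,0,0,0,0],[1,0,0,0,0,0,0]],
  ],
)

```text
clock: 12.37
eef_pos: [0.6107, 0.0113, 0.0188]
orientation: [[0.097, 0.995, -0.001], [0.995, -0.097, 0.0], [0.0, -0.001, -1.0]]
contact_force: [-5.9, 1.9, -1.6]
opening: 0.0199
```

```bash
python3 st.py
```

```text
12.3667 pos [0.6107 0.0113 0.0188] F [-5.863   1.9353 -1.6432] T [ 0.0553  1.0552 -0.0821] op 0.019878654208007336 yaw -5.593929767715128 tilt [-0.0007  0.0002]
strip x,y of tcp -0.0914780384488145 0.0024168044317481453 F strip -6.023824026997228 1.3539019651109683
```

Emit:
play_rows(
  commands=[
    [[1,0,0.001,0,0,0,0],[1,0,0,0,0,0,0],[1,0,0,0,0,0,0]],
  ],
)

```text
clock: 12.62
eef_pos: [0.6107, 0.0114, 0.0187]
orientation: [[0.097, 0.995, -0.001], [0.995, -0.097, 0.0], [0.0, -0.001, -1.0]]
contact_force: [-7.5, 1.2, -0.3]
opening: 0.0195
```

```bash
python3 st.py
```

```text
12.6167 pos [0.6107 0.0114 0.0187] F [-7.4544  1.1568 -0.3179] T [ 0.0692  1.1388 -0.0925] op 0.01948954454372908 yaw -5.594552560920857 tilt [-0.0009  0.0003]
strip x,y of tcp -0.09143607682052002 0.0024627587455236313 F strip -7.5317292331335395 0.4238143956137159
```

Emit:
play_rows(
  commands=[
    [[1,0,0.001,0,0,0,0],[1,0,0,0,0,0,0],[1,0,0,0,0,0,0]],
  ],
)

```text
clock: 12.87
eef_pos: [0.6108, 0.0114, 0.0187]
orientation: [[0.097, 0.995, -0.001], [0.995, -0.097, 0.0], [0.0, -0.001, -1.0]]
contact_force: [-7.2, 1.2, -0.4]
opening: 0.0194
```

```bash
python3 st.py
python3 - <<'E'
from workcell import capture
import cv2,numpy as np
for n in ["wrist","scene"]:
    c=capture(n); np.savez(f"{n}7.npz",**c)
    im=c["frame"]
    if n=="scene": im=cv2.resize(im[170:300,250:400],None,fx=4.6,fy=4.6,interpolation=cv2.INTER_CUBIC)
    else: im=cv2.resize(im[0:270,390:640],None,fx=2.2,fy=2.2,interpolation=cv2.INTER_CUBIC)
    cv2.imwrite(f"pics/{n}7.png",im[:,:,::-1])
E
```

```text
12.8667 pos [0.6108 0.0114 0.0187] F [-7.2442  1.2018 -0.3603] T [ 0.0579  1.1692 -0.0913] op 0.019404788697043533 yaw -5.594116504010703 tilt [-0.0011  0.0003]
strip x,y of tcp -0.09140262670146478 0.0024574651735450996 F strip -7.326861894983025 0.4891588227160839
```

View pics/wrist7.png

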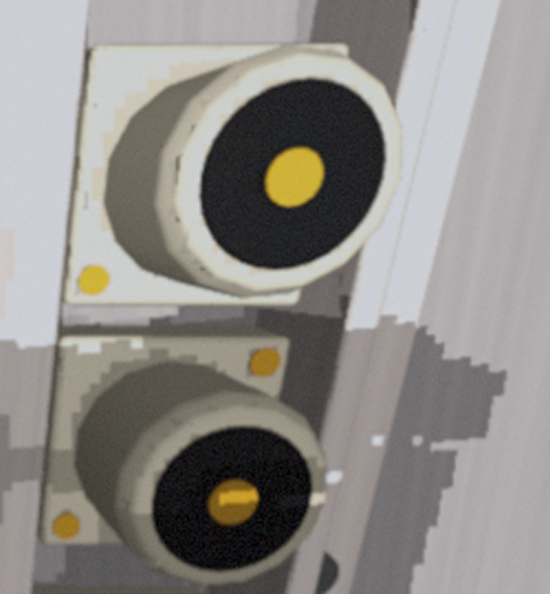

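View pics/scene7.png

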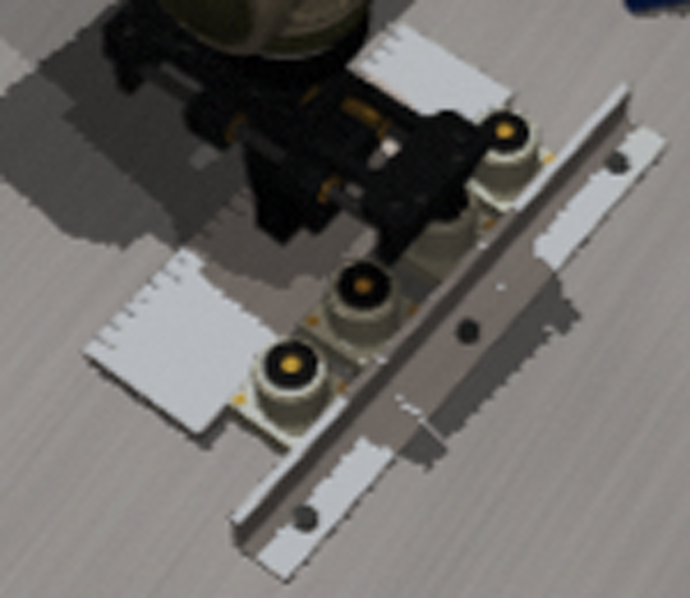

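Emit:
play_rows(
  commands=[
    [[1,0,0,0,0,0,0.0025],[1,0,0,0,0,0,0],[1,0,0,0,0,0,0]],
  ],
)

```text
clock: 13.22
eef_pos: [0.6109, 0.0115, 0.0187]
orientation: [[0.1, 0.995, -0.001], [0.995, -0.1, 0.0], [0.0, -0.001, -1.0]]
contact_force: [-6.6, 2.7, -1.4]
opening: 0.0194
```

```bash
python3 st.py
```

```text
13.2167 pos [0.6109 0.0115 0.0187] F [-6.631   2.7245 -1.3941] T [ 0.169   1.0547 -0.0865] op 0.019431756601790553 yaw -5.739682584638502 tilt [-0.0007  0.0004]
strip x,y of tcp -0.09128232037686726 0.0025634397101254253 F strip -6.865172794527798 2.0644067435801663
```

Emit:
play_rows(
  commands=[
    [[1,0,0,0,0,0,0.0025],[1,0,0,0,0,0,0],[1,0,0,0,0,0,0]],
  ],
)

```text
clock: 13.47
eef_pos: [0.6109, 0.0115, 0.0187]
orientation: [[0.102, 0.995, -0.001], [0.995, -0.102, 0.0], [0.0, -0.001, -1.0]]
contact_force: [-5.5, 2.5, -2.0]
opening: 0.0198
```

```bash
python3 st.py
```

```text
13.4667 pos [0.6109 0.0115 0.0187] F [-5.4823  2.4508 -1.9608] T [0.2311 0.9915 0.0782] op 0.019785433132646326 yaw -5.878955159565914 tilt [-0.0006  0.0003]
strip x,y of tcp -0.09125482666104001 0.002587849370522085 F strip -5.6952957800354405 1.9041592020273646
```

Emit:
play_rows(
  commands=[
    [[1,0,0.001,0,0,0,0],[1,0,0.001,0,0,0,0],[1,0,0,0,0,0,0]],
  ],
)

```text
clock: 13.72
eef_pos: [0.611, 0.0115, 0.0187]
orientation: [[0.102, 0.995, -0.001], [0.995, -0.102, 0.0], [0.0, -0.001, -1.0]]
contact_force: [-6.7, 0.7, -0.5]
opening: 0.0194
```

```bash
python3 st.py
```

```text
13.7167 pos [0.611  0.0115 0.0187] F [-6.7022  0.7129 -0.5458] T [0.2056 1.1641 0.0778] op 0.019444897891192282 yaw -5.875858326251962 tilt [-0.0011  0.0003]
strip x,y of tcp -0.09120817005115096 0.0025842990093195442 F strip -6.7397807909505305 0.05547057877751369
```

Emit:
play_rows(
  commands=[
    [[1,0,0.001,0,0,0,0],[1,0,0.001,0,0,0,0],[1,0,0,0,0,0,0]],
  ],
)

```text
clock: 13.97
eef_pos: [0.611, 0.0115, 0.0187]
orientation: [[0.102, 0.995, -0.002], [0.995, -0.102, 0.0], [0.0, -0.002, -1.0]]
contact_force: [-7.7, 0.6, 1.0]
opening: 0.0195
```

```bash
python3 st.py
```

```text
13.9667 pos [0.611  0.0115 0.0187] F [-7.6941  0.5861  0.971 ] T [0.1786 1.3136 0.0642] op 0.019515290458996574 yaw -5.876228820397122 tilt [-0.0016  0.0005]
strip x,y of tcp -0.09122031394494251 0.002598245316885917 F strip -7.714576355053156 -0.1675216300632631
```

Emit:
play_rows(
  commands=[
    [[1,0,0.002,0,0,0,0],[1,0,0.002,0,0,0,0],[1,0,0,0,0,0,0],[1,0,0,0,0,0,0]],
  ],
)

```text
clock: 14.3
eef_pos: [0.611, 0.0114, 0.0188]
orientation: [[0.102, 0.995, -0.003], [0.995, -0.102, 0.0], [0.0, -0.003, -1.0]]
contact_force: [-9.6, 0.4, 2.0]
opening: 0.0197
```

```bash
python3 st.py
```

```text
14.3 pos [0.611  0.0114 0.0188] F [-9.6138  0.3559  1.9677] T [ 0.1761  1.6711 -0.0063] op 0.01970088317427183 yaw -5.8728480313548035 tilt [-0.0026  0.0005]
strip x,y of tcp -0.0911680095763493 0.002556620039047839 F strip -9.602635969389091 -0.5839673609603195
```

Emit:
play_rows(
  commands=[
    [[1,0,0.001,0,0,0,0],[1,0,0.001,0,0,0,0],[1,0,0,0,0,0,0],[1,0,0,0,0,0,0]],
  ],
)

```text
clock: 14.63
eef_pos: [0.611, 0.0115, 0.0187]
orientation: [[0.102, 0.995, -0.003], [0.995, -0.102, 0.001], [0.0, -0.003, -1.0]]
contact_force: [-12.0, 0.8, 3.4]
opening: 0.0195
```

```bash
python3 st.py
```

```text
14.6333 pos [0.611  0.0115 0.0187] F [-11.9516   0.7592   3.4029] T [0.1983 1.82   0.0389] op 0.01947386851903907 yaw -5.868282104517244 tilt [-0.0032  0.0005]
strip x,y of tcp -0.09118960701895354 0.002617142849743335 F strip -11.968635485155442 -0.41074187750858737
```

Emit:
play_rows(
  commands=[
    [[1,0,0.002,0,0,0,0],[1,0,0.002,0,0,0,0],[1,0,0,0,0,0,0],[1,0,0,0,0,0,0]],
  ],
)

```text
clock: 14.97
eef_pos: [0.611, 0.0115, 0.0188]
orientation: [[0.102, 0.995, -0.004], [0.995, -0.102, 0.001], [0.0, -0.004, -1.0]]
contact_force: [-13.9, 1.1, 4.6]
opening: 0.0195
```

```bash
python3 st.py
```

```text
14.9667 pos [0.611  0.0115 0.0188] F [-13.9447   1.1168   4.6455] T [ 0.2166  2.1772 -0.0188] op 0.019462254768370806 yaw -5.867259589963602 tilt [-0.0042  0.0006]
strip x,y of tcp -0.09114614481977545 0.0025769285957959877 F strip -13.987077042222174 -0.24930949878879577
```

Emit:
play_rows(
  commands=[
    [[1,0,0.002,0,0,0,0],[1,0,0.001,0,0,0,0],[1,0,0,0,0,0,0],[1,0,0,0,0,0,0]],
  ],
)

```text
clock: 15.3
eef_pos: [0.611, 0.0115, 0.0188]
orientation: [[0.102, 0.995, -0.005], [0.995, -0.102, 0.001], [0.0, -0.005, -1.0]]
contact_force: [-15.2, 0.6, 6.8]
opening: 0.0197
```

```bash
python3 st.py
```

```text
15.3 pos [0.611  0.0115 0.0188] F [-15.1971   0.6058   6.8211] T [0.1207 2.4521 0.0034] op 0.019682076857432496 yaw -5.858819507218102 tilt [-0.0051  0.0007]
strip x,y of tcp -0.09116040458617398 0.0026187752072413173 F strip -15.183644013017837 -0.880110712699324
```

Emit:
play_rows(
  commands=[
    [[1,0,0,0,-0.002,0,0],[1,0,0,0,-0.002,0,0],[1,0,0,0,0,0,0],[1,0,0,0,0,0,0]],
  ],
)

```text
clock: 15.63
eef_pos: [0.611, 0.0115, 0.0186]
orientation: [[0.102, 0.995, -0.001], [0.995, -0.102, 0.0], [0.0, -0.001, -1.0]]
contact_force: [-15.3, 0.9, 5.2]
opening: 0.0196
```

```bash
python3 st.py
```

```text
15.6333 pos [0.611  0.0115 0.0186] F [-15.3409   0.898    5.2088] T [0.2037 2.4086 0.0368] op 0.019560283876805546 yaw -5.862944347539088 tilt [-0.001   0.0003]
strip x,y of tcp -0.09119578581359597 0.002624828632163838 F strip -15.355283316532542 -0.6033221969257163
```

Emit:
play_rows(
  commands=[
    [[1,0,0.002,0,0,0,0],[1,0,0.001,0,0,0,0],[1,0,0,0,0,0,0],[1,0,0,0,0,0,0]],
  ],
)

```text
clock: 15.97
eef_pos: [0.611, 0.0115, 0.0186]
orientation: [[0.102, 0.995, -0.002], [0.995, -0.102, 0.0], [0.0, -0.002, -1.0]]
contact_force: [-17.5, 1.8, 6.4]
opening: 0.0198
```

```bash
python3 st.py
```

```text
15.9667 pos [0.611  0.0115 0.0186] F [-17.4917   1.8361   6.3704] T [0.1556 2.6498 0.0147] op 0.019804058597576703 yaw -5.863326966254383 tilt [-0.0018  0.0004]
strip x,y of tcp -0.09117698627528649 0.002594486825452726 F strip -17.587348051752127 0.12042071083203848
```

Emit:
play_rows(
  commands=[
    [[1,0,0,-0.002,0,0,0],[1,0,0,-0.002,0,0,0],[1,0,0.001,0,0,0,0],[1,0,0.001,0,0,0,0],[1,0,0,0,0,0,0]],
  ],
)

```text
clock: 16.38
eef_pos: [0.611, 0.0115, 0.0187]
orientation: [[0.102, 0.995, -0.002], [0.995, -0.102, 0.0], [0.0, -0.002, -1.0]]
contact_force: [-16.8, 1.2, 3.2]
opening: 0.0196
```

```bash
python3 st.py;  python3 - <<'E'
from workcell import capture
import cv2,numpy as np
for n in ["scene"]:
    c=capture(n); np.savez(f"{n}8.npz",**c)
    im=c["frame"]
    im=cv2.resize(im[170:300,230:400],None,fx=4.6,fy=4.6,interpolation=cv2.INTER_CUBIC)
    cv2.imwrite(f"pics/{n}8.png",im[:,:,::-1])
E
```

```text
16.3833 pos [0.611  0.0115 0.0187] F [-16.8427   1.1596   3.2254] T [0.175  2.6356 0.04  ] op 0.019567357094722126 yaw -5.858713701787402 tilt [-0.0024  0.0004]
strip x,y of tcp -0.09115622676183335 0.002607490974521686 F strip -16.87544346534165 -0.4895398125479206
```

View pics/scene8.png

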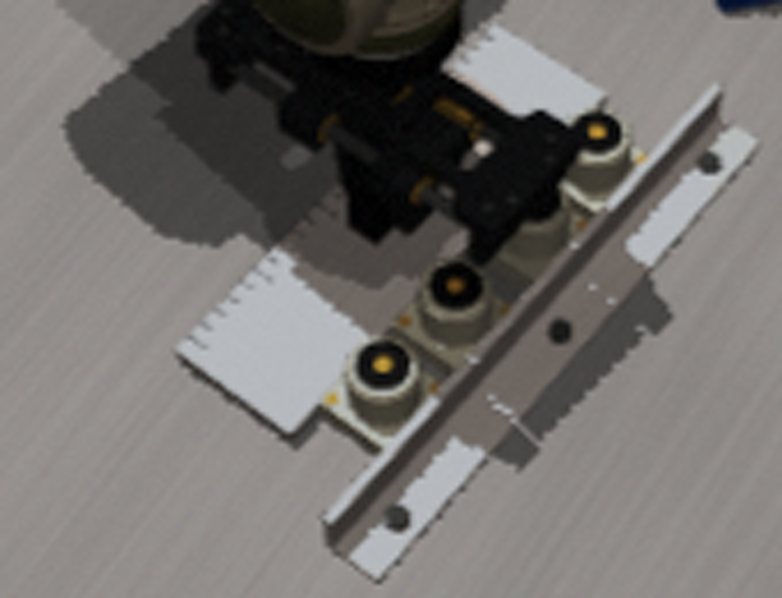

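Emit:
play_rows(
  commands=[
    [[1,0,0.002,-0.001,0,0,0],[1,0,0.002,-0.001,0,0,0],[1,0,0.001,0,0,0,0],[1,0,0,0,0,0,0],[1,0,0,0,0,0,0]],
  ],
)

```text
clock: 16.85
eef_pos: [0.611, 0.0115, 0.0188]
orientation: [[0.102, 0.995, -0.004], [0.995, -0.102, 0.001], [0.0, -0.004, -1.0]]
contact_force: [-18.6, 1.3, 4.7]
opening: 0.0196
```

```bash
python3 st.py
```

```text
16.85 pos [0.611  0.0115 0.0188] F [-18.598    1.3169   4.711 ] T [0.1669 2.9562 0.0328] op 0.01961645363822246 yaw -5.857714251346885 tilt [-0.0038  0.0006]
strip x,y of tcp -0.09114415738031609 0.0025833672087095857 F strip -18.63777581869985 -0.5042583059273287
```

Emit:
play_rows(
  commands=[
    [[1,0,0.002,-0.001,0,0,0],[1,0,0.002,0,0,0,0],[1,0,0,0,0,0,0],[1,0,0,0,0,0,0],[1,0,0,0,0,0,0],[1,0,0,0,0,0,0]],
  ],
)

```text
clock: 17.35
eef_pos: [0.6111, 0.0115, 0.0188]
orientation: [[0.102, 0.995, -0.005], [0.995, -0.102, 0.001], [0.0, -0.005, -1.0]]
contact_force: [-20.5, 1.9, 5.3]
opening: 0.0196
```

```bash
python3 st.py
```

```text
17.35 pos [0.6111 0.0115 0.0188] F [-20.5216   1.9381   5.3348] T [0.1761 3.2816 0.0364] op 0.01961958866992153 yaw -5.854826275204394 tilt [-0.0047  0.0007]
strip x,y of tcp -0.09109934459332827 0.0026114745971464056 F strip -20.61279445619739 -0.07373661057768624
```

Emit:
play_rows(
  commands=[
    [[1,0,0,0,0,0,0],[1,0,0,0,0,0,0],[1,0,0,0,0,0,0],[1,0,0,0,0,0,0],[1,0,0,0,0,0,0],[1,0,0,0,0,0,0],[1,0,0,0,0,0,0],[1,0,0,0,0,0,0],[1,0,0,0,0,0,0],[1,0,0,0,0,0,0],[1,0,0,0,0,0,0],[1,0,0,0,0,0,0]],
  ],
)

```text
clock: 18.35
eef_pos: [0.6111, 0.0115, 0.0188]
orientation: [[0.102, 0.995, -0.005], [0.995, -0.102, 0.001], [0.0, -0.005, -1.0]]
contact_force: [-19.6, 0.9, 5.9]
opening: 0.0196
```

```bash
python3 st.py;  python3 - <<'E'
from workcell import capture
import cv2,numpy as np
for n in ["wrist","top"]:
    c=capture(n); np.savez(f"{n}9.npz",**c)
    im=c["frame"]
    if n=="top": im=cv2.resize(im[140:240,270:390],None,fx=6,fy=6,interpolation=cv2.INTER_CUBIC)
    else: im=cv2.resize(im[0:270,390:640],None,fx=2.2,fy=2.2,interpolation=cv2.INTER_CUBIC)
    cv2.imwrite(f"pics/{n}9.png",im[:,:,::-1])
E
```

```text
18.35 pos [0.6111 0.0115 0.0188] F [-19.5845   0.9069   5.8694] T [0.1623 3.3444 0.0137] op 0.019577233983423373 yaw -5.853773389150711 tilt [-0.0048  0.0006]
strip x,y of tcp -0.09111036443908141 0.0026052775744699374 F strip -19.579494014633756 -1.0085798161703596
```

View pics/wrist9.png

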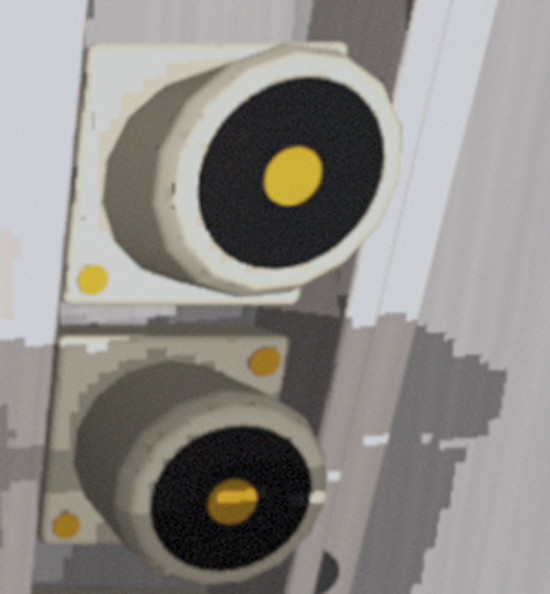

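View pics/top9.png

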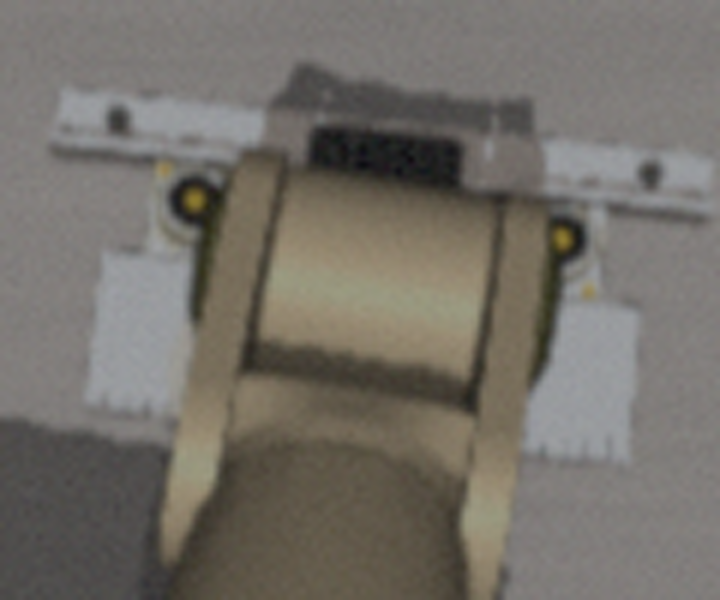

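Emit:
play_rows(
  commands=[
    [[1,0,-0.003,0,0,0,0],[1,0,-0.004,0,0,0,0],[1,0,-0.005,0,0,0,0],[1,0,-0.006,0,0,0,0],[1,0,-0.008,0,0,0,0],[1,0,-0.01,0,0,0,0],[1,0,-0.01,0,0,0,0],[1,0,-0.01,0,0,0,0],[1,0,-0.02,0,0,0,0],[1,0,-0.03,0,0,0,0],[1,0,-0.05,0,0,0,0],[1,0,-0.08,0,0.004,0,0],[1,0,-0.1,0,0,0,0],[1,0,-0.15,0,0,0,0],[1,0,-0.15,0,0,0,0],[1,0,-0.15,0,0,0,0],[1,0,-0.15,0,0,0,0],[1,0,-0.06,0,0,0,0],[1,0,0,0,0,0,0],[1,0,0,0,0,0,0]],
  ],
)

```text
clock: 20.12
eef_pos: [0.5157, 0.021, 0.0197]
orientation: [[0.103, 0.995, 0.001], [0.995, -0.103, -0.0], [-0.0, 0.001, -1.0]]
contact_force: [-0.0, -0.6, -3.6]
opening: 0.0195
```

```bash
python3 st.py;  python3 - <<'E'
from workcell import capture
import cv2,numpy as np
for n in ["wrist","scene"]:
    c=capture(n); np.savez(f"{n}10.npz",**c)
    im=c["frame"]
    if n=="scene": im=cv2.resize(im[130:300,200:430],None,fx=3.4,fy=3.4,interpolation=cv2.INTER_CUBIC)
    cv2.imwrite(f"pics/{n}10.png",im[:,:,::-1])
E
```

```text
20.1167 pos [0.5157 0.021  0.0197] F [-0.0493 -0.5576 -3.5891] T [-0.0691  0.0633  0.0179] op 0.019532089060423433 yaw -5.896348076146705 tilt [ 0.0011 -0.0002]
strip x,y of tcp -0.1870074530016406 0.002772001144693234 F strip 0.0053767731734997845 -0.5597679872069712
```

View pics/wrist10.png

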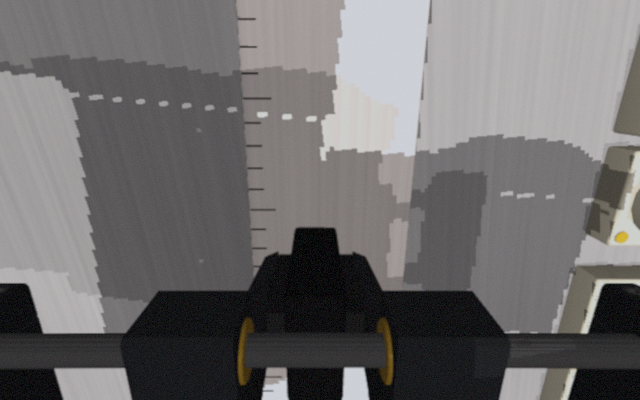

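View pics/scene10.png

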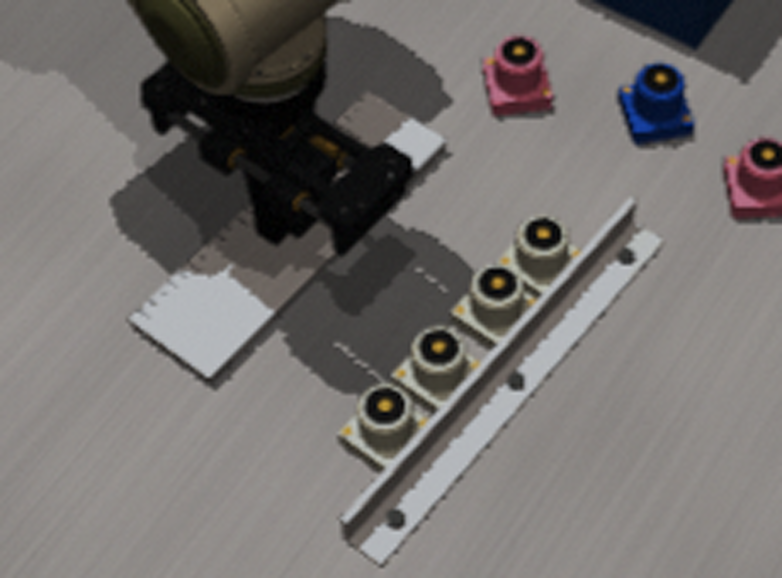

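Emit:
play_rows(
  commands=[
    [[1,0,0,0.015,0,0,0],[1,0,0,0.015,0,0,0],[1,0,0,0.01,0,0,0],[1,0,0,0.008,0,0,0],[1,0,0,0.005,0,0,0],[1,0,0,0,0,0,0]],
  ],
)

```text
clock: 20.72
eef_pos: [0.5151, 0.0211, 0.0139]
orientation: [[0.103, 0.995, -0.0], [0.995, -0.103, 0.0], [0.0, -0.0, -1.0]]
contact_force: [-0.1, 0.7, -3.9]
opening: 0.0198
```

```bash
python3 st.py
```

```text
20.7167 pos [0.5151 0.0211 0.0139] F [-0.114   0.7182 -3.9226] T [-0.1161  0.0963  0.0053] op 0.01982986867166377 yaw -5.889247962010982 tilt [-0.0002  0.    ]
strip x,y of tcp -0.1875352807670295 0.0028246765410959883 F strip -0.1835107322895458 0.7036113609268495
```

Emit:
play_rows(
  commands=[
    [[1,0,0,0.003,0,0,0],[1,0,0,0.002,0,0,0],[1,0,0,0,0,0,0]],
  ],
)

```text
clock: 20.97
eef_pos: [0.5152, 0.0211, 0.0137]
orientation: [[0.103, 0.995, 0.0], [0.995, -0.103, -0.0], [-0.0, 0.0, -1.0]]
contact_force: [-0.8, -0.6, -1.5]
opening: 0.0196
```

```bash
python3 st.py
```

```text
20.9667 pos [0.5152 0.0211 0.0137] F [-0.7529 -0.5598 -1.5306] T [-0.0469  0.2434  0.0039] op 0.019620437129359368 yaw -5.888271517656926 tilt [ 0.0001 -0.0001]
strip x,y of tcp -0.18746355382002522 0.0028145029523912106 F strip -0.694636157599421 -0.6306385812879037
```

Emit:
play_rows(
  commands=[
    [[1,0,0,0.003,0,0,0],[1,0,0,0,0,0,0],[0.3,0,0,0,0,0,0],[-0.2,0,0,0,0,0,0],[-1,0,0,0,0,0,0],[-1,0,0,0,0,0,0],[-1,0,0,0,0,0,0],[-1,0,0,0,0,0,0],[-1,0,0,0,0,0,0],[-1,0,0,0,0,0,0],[-1,0,0,0,0,0,0],[-1,0,0,0,0,0,0],[-1,0,0,0,0,0,0],[-1,0,0,0,0,0,0]],
  ],
)

```text
clock: 22.13
eef_pos: [0.5152, 0.0211, 0.0132]
orientation: [[0.103, 0.995, 0.0], [0.995, -0.103, -0.0], [-0.0, 0.0, -1.0]]
contact_force: [-0.2, 0.3, 1.0]
opening: 0.0881
```

```bash
python3 st.py
```

```text
22.1333 pos [0.5152 0.0211 0.0132] F [-0.1502  0.2905  1.0064] T [-0.0272  0.0459  0.0675] op 0.08814250293001148 yaw -5.889677847263556 tilt [ 0. -0.]
strip x,y of tcp -0.18750356405190363 0.0028216057143816155 F strip -0.17779192038171876 0.27449821759560805
```

Emit:
play_rows(
  commands=[
    [[-1,0,0,-0.05,0,0,0],[-1,0,0,-0.1,0,0,0],[-1,0,0,-0.2,0,0,0],[-1,0,0,-0.35,0,0,0],[-1,0,0,-0.35,0,0,0],[-1,0,0,-0.35,0,0,0],[-1,0,0,-0.35,0,0,0],[-1,0,0,-0.35,0,0,0],[-1,-0.25,0.3,0,0,0,0],[-1,-0.25,0.3,0,0,0,0],[-1,-0.2,0.3,0,0,0,0],[-1,0,0,0,0,0,0],[-1,0,0,0,0,0,0]],
  ],
)

```text
clock: 23.22
eef_pos: [0.5977, -0.0586, 0.2232]
orientation: [[0.104, 0.995, -0.001], [0.995, -0.104, 0.0], [0.0, -0.001, -1.0]]
contact_force: [-0.5, 0.3, 0.7]
opening: 0.0882
```

```bash
python3 st.py;  python3 - <<'E'
from workcell import capture
import cv2,numpy as np
for n in ["wrist","top"]:
    c=capture(n); np.savez(f"{n}11.npz",**c)
    im=c["frame"]
    if n=="top": im=cv2.resize(im[130:290,230:430],None,fx=4,fy=3.75,interpolation=cv2.INTER_CUBIC)
    cv2.imwrite(f"pics/{n}11.png",im[:,:,::-1])
E
```

```text
23.2167 pos [ 0.5977 -0.0586  0.2232] F [-0.5072  0.3438  0.6831] T [-0.0148  0.1309 -0.0051] op 0.08819202416899052 yaw -5.97381882554407 tilt [-0.0005  0.0002]
strip x,y of tcp -0.097568805383172 -0.06846218851442991 F strip -0.5383520720818719 0.2926917237718646
```

View pics/wrist11.png

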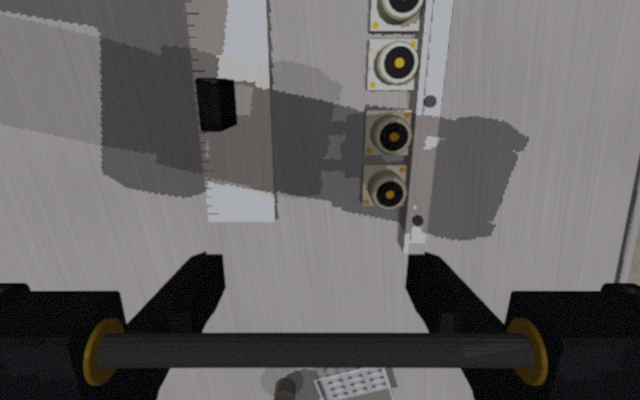

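View pics/top11.png

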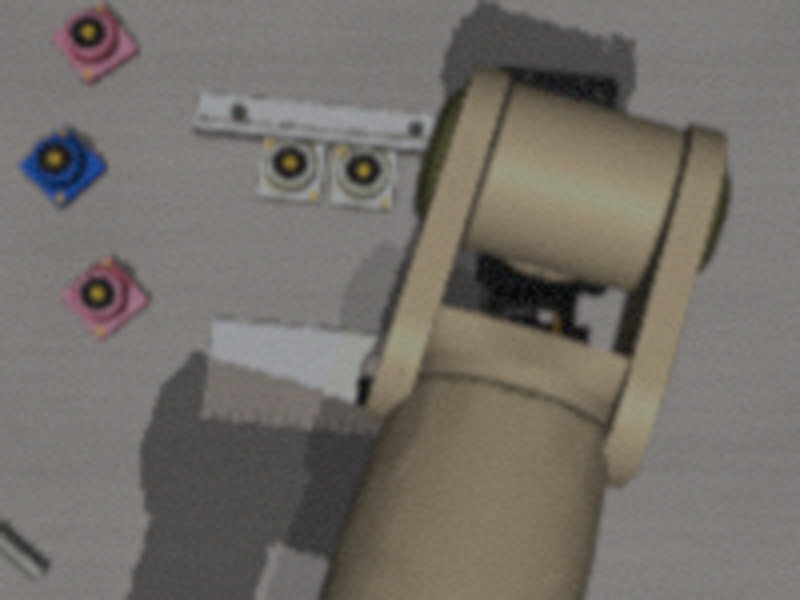

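Run:
```python
from h import *
c=load("wrist11.npz")
cv2.imwrite("pics/w11crop.png",cv2.resize(c["frame"][0:255,340:470],None,fx=4,fy=2.35,interpolation=cv2.INTER_CUBIC)[:600,:,::-1])
```

```text
(no output)
```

View pics/w11crop.png

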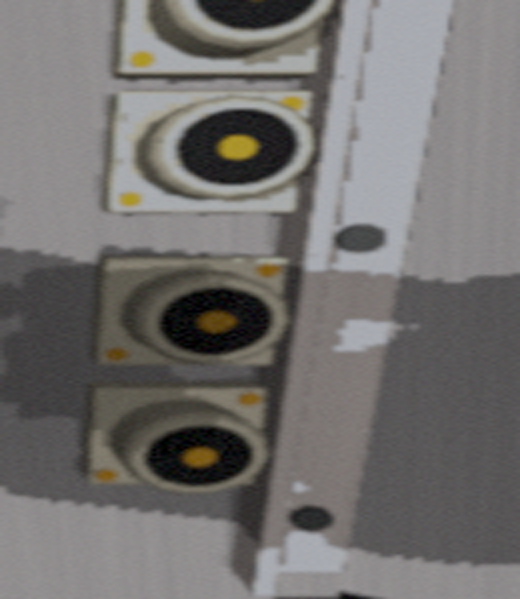

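Run:
```python
from h import *
c=load("wrist11.npz")
f=lambda L:[(340+x/4,y/2.35) for x,y in L]
S=onplane(c,f([(342,10),(258,590)]),.03); d=S[0]-S[1];yaw=np.arctan2(-d[0],d[1]);print("strip",S.round(4),np.degrees(yaw))
xs=np.array([np.cos(yaw),np.sin(yaw)])
for n,L in [("h4",[(118,74)]),("h3",[(112,95),(107,210)]),("h2",[(102,260),(97,362)]),("h1",[(93,388),(87,482)])]:
    P=onplane(c,f(L),.016);print(n,P.round(4).tolist(),((P-S[0])[:,:2]@xs).round(4))
    if len(P)>1: e=P[0]-P[1];print("  yaw rel",np.degrees(np.arctan2(-e[0],e[1])-yaw).round(2))
for n,L in [("blade front",[(268,5),(275,222)])]:
    P=onplane(c,L,.008);print(n,P.round(4).tolist(),((P-S[0])[:,:2]@xs).round(4))
```

```text
strip [[ 0.7103  0.0821  0.03  ]
 [ 0.6873 -0.1552  0.03  ]] -5.536409742454193
h4 [[0.6629, 0.0677, 0.016]] [-0.0458]
h3 [[0.6611, 0.0604, 0.016], [0.6575, 0.0171, 0.016]] [-0.0469 -0.0463]
  yaw rel 0.83
h2 [[0.6552, -0.0028, 0.016], [0.6514, -0.0462, 0.016]] [-0.0467 -0.0462]
  yaw rel 0.58
h1 [[0.6497, -0.0578, 0.016], [0.6454, -0.102, 0.016]] [-0.0468 -0.0468]
  yaw rel 0.03
blade front [[0.5715, 0.1007, 0.008], [0.5471, -0.1148, 0.008]] [-0.14   -0.1435]
```

Emit:
play_rows(
  commands=[
    [[-1,0,-0.3,-0.1,0,0,0],[-1,0,-0.35,0,0,0,0],[-1,0,-0.35,0,0,0,0],[-1,0,-0.35,0,0,0,0],[-1,0,-0.35,0,0,0,0],[-1,0.3,-0.1,0,0,0,0],[-1,0.35,0,0,0,0,0],[-1,0.35,0,0,0,0,0],[-1,0.35,0,0,0,0,0],[-1,0.35,0,0,0,0,0],[-1,0.35,0,0,0,0,0],[-1,0.35,0,0,0,0,0],[-1,0.35,0,0,0,0,0],[-1,0.35,0,0,0,0,0],[-1,0,0,0,0,0,0],[-1,0,0,0,0,0,0]],
  ],
)

```text
clock: 24.65
eef_pos: [0.4488, 0.2705, 0.2336]
orientation: [[0.099, 0.995, 0.0], [0.995, -0.099, -0.0], [-0.0, 0.0, -1.0]]
contact_force: [0.2, -1.6, 0.6]
opening: 0.0879
```

```bash
python3 st.py;  python3 - <<'E'
from workcell import capture
from h import *
for n in ["top","scene"]:
    c=capture(n); np.savez(f"{n}12.npz",**c)
    im=c["frame"]
    if n=="top": im=cv2.resize(im[140:290,270:420],None,fx=4,fy=4,interpolation=cv2.INTER_CUBIC); 
    else: im=cv2.resize(im[130:330,150:430],None,fx=2.8,fy=2.8,interpolation=cv2.INTER_CUBIC)
    cv2.imwrite(f"pics/{n}12.png",im[:,:,::-1])
E
```

```text
24.65 pos [0.4488 0.2705 0.2336] F [ 0.2497 -1.6398  0.5953] T [-0.1141  0.0577 -0.0141] op 0.08794631611849096 yaw -5.67121945759018 tilt [ 0.0001 -0.    ]
strip x,y of tcp -0.2778604581492743 0.24459165050391768 F strip 0.4085393109032605 -1.6075867224164868
```

View pics/top12.png

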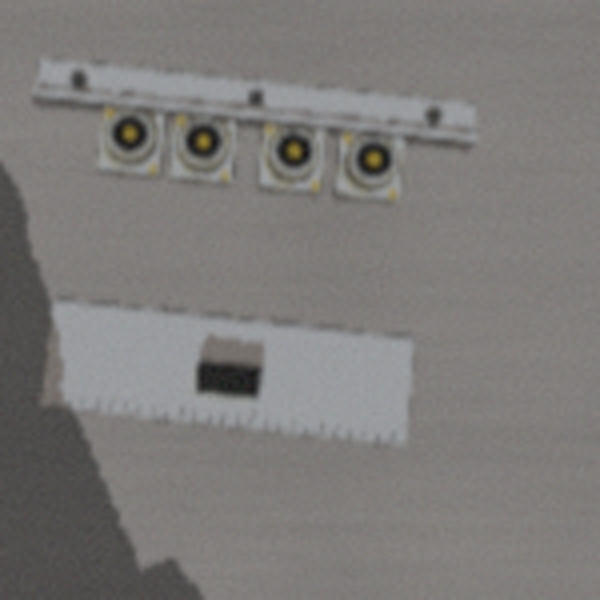

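View pics/scene12.png

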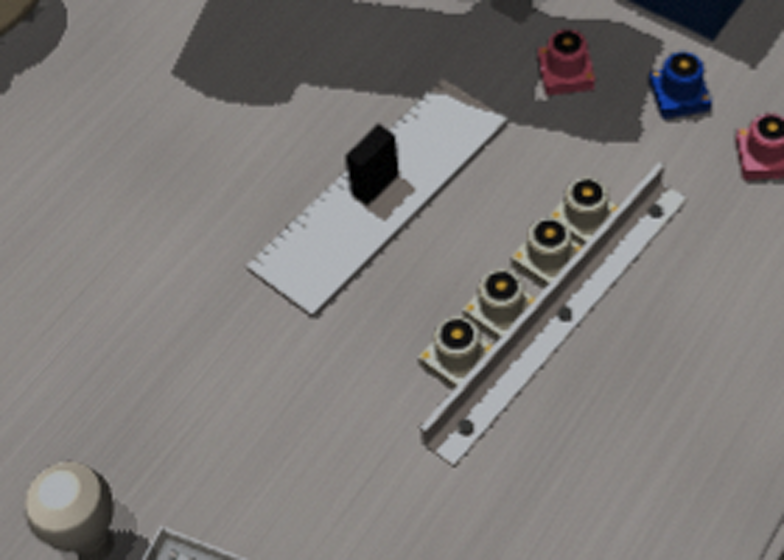

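Run:
```python
from workcell import sign_off
print(sign_off())
```

```text
the job is handed in; nothing more can be done
None
```

I pushed the four holders flush against the strip, pressed the row with about 20 N, laid the straightedge down and handed the job in at about 25 s. No verdict was reported.

**Pressing:** I took the straightedge by its block and eased the row back until it met the strip, trimming the angle by 0.3° to balance the load. The wrist force read 19.6 to 20.6 N over a hold of at least 1 s, with almost no twisting moment (0.01 to 0.04 N·m). That fits about 5 N on each holder, but I could only infer the split, because the force on each holder is not measured. There was also an upward force of 5 to 6 N on the tool, probably friction between edge and holders.

**Putting down:** I backed off about 96 mm, lowered the straightedge until it touched the shelf, let go and moved the arm clear.

**Last checks:**
- **Holders:** they look upright, with fronts 45.8 to 46.9 mm from the strip's face. The bases are 46 mm deep, so that is flush to about 1 mm. I could measure the turn on holders 1 to 3, and it was under 1°.
- **Straightedge:** it lies flat and released, with its grip about 187 mm in front of the strip.
- **Other things:** the look-alikes, bulb and fuse box looked undisturbed. I did not re-measure the tester or the drawer, but no move went near them.

**One disagreement:** my image readings of the strip's angle ranged from −5.0° to −6.1°. I relied on the balanced moment rather than the pictures for the final alignment.

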